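# Ink bottles back into their own blocks

## Task

At the ink-testing counter the four closed ink bottles were put back on the wrong wooden bottle blocks: three are perched on the rim and the small one rattles in the oblong well. Put every bottle upright into the block whose well is cut to its own shape and size, all the way down on the well's floor; the empty cork mat is a free spot to stand a bottle meanwhile. Do not drop a bottle or tip one over.

Things in the scene. Friction and masses are not known exactly. Their poses are not given: they have to be found in the camera images.
- round_bottle: The large round ink bottle. Closed dark glass, 60 mm in diameter, paper label round it, metal ribbed round screw cap on top, 34 mm across, its straight side 56 to 77 mm above the underside, gripped from above; 78 mm tall in all, about 200 g. Origin: centre of the underside, z up. At the start perched on the rim of the small round block, 34 mm above the counter.
- square_bottle: The square ink bottle. Closed dark glass, 66 x 66 mm, labels on all four sides, metal ribbed round screw cap on top, 34 mm across, its straight side 55 to 76 mm above the underside, gripped from above; 77 mm tall in all, about 240 g. Origin: centre of the underside, z up; x and y square to its sides. At the start perched on the rim of the large round block, turned anyhow.
- oblong_bottle: The oblong ink bottle. Closed dark glass, 96 mm long (x) by 40 mm wide (y), labels on its long sides, metal ribbed round screw cap on top, 34 mm across, its straight side 57 to 79 mm above the underside, gripped from above; 80 mm tall in all, about 220 g. Origin: centre of the underside, z up; x along its length. At the start perched across the rim of the square block.
- small_bottle: The small round ink bottle. Closed dark glass, 34 mm in diameter, paper label round it, metal ribbed round screw cap on top, 26 mm across, its straight side 51 to 71 mm above the underside, gripped from above; 72 mm tall in all, about 90 g. Origin: centre of the underside, z up. At the start it stands loose inside the well of the oblong block, anywhere along it.
- round_block: Block for the large round bottle. Dark wooden bottle block, 96 x 96 mm, 34 mm high, standing fixed on the counter. Round well, 70 mm in diameter, 24 mm deep with a 2 mm bevel at the mouth; its floor is 10 mm above the counter. Origin: centre of the underside, under the centre of the well.
- square_block: Block for the square bottle. Dark wooden bottle block, 98 x 98 mm, 34 mm high, standing fixed on the counter. Square well, 76 x 76 mm, 24 mm deep with a 2 mm bevel at the mouth; its floor is 10 mm above the counter. Origin: centre of the underside, under the centre of the well; x and y square to the well's sides.
- oblong_block: Block for the oblong bottle. Dark wooden bottle block, 128 (x) x 72 (y) mm, 34 mm high, standing fixed on the counter. Oblong well, 106 mm along x by 50 mm along y, 24 mm deep with a 2 mm bevel at the mouth; its floor is 10 mm above the counter. Origin: centre of the underside, under the centre of the well; x along the well.
- small_block: Block for the small round bottle. Dark wooden bottle block, 70 x 70 mm, 34 mm high, standing fixed on the counter. Round well, 44 mm in diameter, 24 mm deep with a 2 mm bevel at the mouth; its floor is 10 mm above the counter. Origin: centre of the underside, under the centre of the well.
- cork_mat: Round cork mat, 116 mm in diameter, 4 mm thick, lying fixed on the counter, empty at the start: a free spot where a bottle can stand meanwhile. Origin: centre of the underside.
There are look-alikes about, which are no part of the job. Leave any red look-alike of the round_bottle alone.

How it is judged:
At the end, for the whole second after the job is handed in: Each of the four bottles stands in its own block: its centre within 10 mm of the block's centre, its underside on the well's floor (within 3.5 mm, that is less than 13.5 mm above the block's underside), upright within 0.08 rad, released and at rest (horizontal distance between round_bottle and round_block below 0.01 m and z of round_bottle in the frame of round_block below 0.0135 m and angle between each of round_bottle, square_bottle, oblong_bottle, small_bottle's own z axis and vertical below 0.08 rad and linear speed of each of round_bottle, square_bottle, oblong_bottle, small_bottle below 0.02 m/s and contact force between each of round_bottle, square_bottle, oblong_bottle, small_bottle and the fingers below 0.3 N and horizontal distance between square_bottle and square_block below 0.01 m and z of square_bottle in the frame of square_block below 0.0135 m and horizontal distance between oblong_bottle and oblong_block below 0.01 m and z of oblong_bottle in the frame of oblong_block below 0.0135 m and horizontal distance between small_bottle and small_block below 0.01 m and z of small_bottle in the frame of small_block below 0.0135 m); the robot touches nothing.
It fails at once if a bottle is tipped over (more than about 35 degrees) (angle between any of round_bottle, square_bottle, oblong_bottle, small_bottle's own z axis and vertical above 0.6 rad).
It fails at once if a bottle is dropped (falls free from more than about 4 cm) ((linear speed of round_bottle above 0.88 m/s and contact force between round_bottle and the fingers below 0.3 N) or (linear speed of square_bottle above 0.88 m/s and contact force between square_bottle and the fingers below 0.3 N) or (linear speed of oblong_bottle above 0.88 m/s and contact force between oblong_bottle and the fingers below 0.3 N) or (linear speed of small_bottle above 0.88 m/s and contact force between small_bottle and the fingers below 0.3 N)).
It also fails if it takes over 115 s, if anything falls off the work surface, if the arm or the gripper's body presses on something with over 40 N, if the wrist force passes 120 N, or if a joint passes its speed limit or range.

## Robot

A 6-joint arm with a two-finger parallel gripper is mounted at the origin on a cart in front of the work surface, level with it; the furniture and walls round the work are solid. World frame = base frame: x ahead of the robot, y to its left, z up, the work surface at z = 0. Lengths are in m, angles in rad, forces in N, time in s.
With the tool pointing down it reaches from about 0.25 to 0.775 m from the base axis. Payload 4 kg.
Tool frame: the origin (TCP) lies midway between the tips of the shut fingers; the grasp point (between the pads) lies 19 mm behind it; y points along the fingers, x is the direction in which the jaws open and shut, and the axes are right-handed (so a half turn about y gives the same grasp; the last joint's range is limited). The gripper opens to 94 mm and grips with 3 to 60 N. Pads are 16 mm wide; open, the fingers measure 119 mm over their backs; the gripper's body (75 mm by 177 mm) begins 78 mm behind the grasp point.
Start: joints at [1.115, 0.087, 1.371, -0, 1.684, -0.103], TCP at [0.19, 0.516, 0.206] pointing down, gripper open.
Joint ranges: [-3.1, 3.1], [-0.76, 2.03], [0.27, 2.55], [-1.08, 4.22], [0.17, 2.65], [-2.57, 2.57]. Speed limits (rad/s): [2.79, 2.79, 3.14, 3.14, 3.14, 3.14].

## Interface

Orientations are given as [roll, pitch, yaw] about the fixed x, y, z axes, in that order (R = Rz(yaw) Ry(pitch) Rx(roll)).
In Python, from bench import robot gives the robot as it stands.
- The arm moves only by the shell command python3 -m creep 'ROWS'. ROWS is JSON, a list of rows, each a list of 7 numbers: the shift along the tool's x, y, z in mm, then the turn, a rotation vector about the tool's x, y, z in degrees, then the closure in counts, from 0 (fully open) to 255 (shut). A call has 1 to 5 rows; each row is the pose to reach, as a shift and turn from the pose commanded when the call began, along the tool's axes at that moment; what a row does not reach only later rows make up. A row lasts 1/8 s, in which the tool goes at most 62.5 mm and 10.7 degrees, less where a joint would pass 70% of its speed; a pose out of reach is approached as far as the arm can. A call with a gripper value outside its range is refused whole. The fingers move at their own pace and stop on an object; the grip force is fixed at half the most. Time passes only in rows, so rows that repeat a pose let the fingers close. It gives the time, the measured TCP pose, the force and the opening at its end, in the units of the state.
- robot.get_obs(): the state, without advancing time (a new reading comes with each control period).
- robot.snapshot(name): name is "scene" or "top" or "wrist"; returns a dict with "color" (480x640x3 uint8, blue, green, red), "fx", "fy", "cx", "cy" (pixels), "k1" (the pictures are not rectified: a ray, as slopes to the right and down, at radius r is drawn at 1 + k1 r^2 times it, then the intrinsics apply), "world_from_camera" (4x4, takes a point from camera to world coordinates); the wrist camera has in their place "mount" (4x4, takes a point from camera to tool coordinates, whose origin is the TCP and whose axes are the tool frame's). Camera axes: x right, y down, z forward; pixel columns grow to the right and rows downward; lengths in m; the calibration is good to about 2 mm. A picture is of the moment at which its call begins: read the wrist's pose just before it. There is no depth.
- robot.close_job(): hands the job in, once; it reports no verdict.
Trained networks look in the newest picture that a camera, given by its name, has taken for a name from the list of things; names that differ only in an ending like _2 or _b are one class to them, and where a whole thing is asked for, a point or a joint stands for the part that bears it (a point fixed in the world has none). Each returns a list of dicts, best first, with "p" (0 to 1); they miss things now and then, are a little off and sometimes report something else, mostly with a low value. They report only what shows in the picture. A call takes as long as a camera call. They do not tell look-alikes from the thing itself.
- robot.spot_in(name, camera): "point" ([x, y, z] in m, in world coordinates, good to about 4 mm: the middle of the surface that is visible of it).
- robot.landmark_of(name, camera): "point" ([x, y, z] in m, in world coordinates, good to about 4 mm: a listed point, or the origin of a listed thing).
The state is a dict: "time": time; "joint_positions": joint angles; "qvel": joint speeds; "joint_torque": joint torques, N m; "tool_pos": TCP position; "ee_rot": TCP orientation; "wrist_force": force on the tool from outside, world axes, zero at the start; "wrist_torque": the same for the moment, N m; "width": finger opening in m.
Only numpy, scipy, OpenCV 4.12 (cv2) and the standard library are available. Lean on these libraries where they do the work, as an engineer would, in place of code of your own. Each camera call takes 0.05 s, during which the arm holds its last target.

## Working session

There is one attempt and no reset: what is moved stays moved. The work goes in short steps, Python scripts to look and compute and a shell command to move; the robot and the scene stay as the last step left them, time stands still between calls to the robot, and variables do not carry over. Pictures are saved under pics/ and viewed, and the job is handed in when it is done.

```bash
ls; mkdir -p pics; python3 - <<'E'
from bench import robot
import cv2,numpy as np
o=robot.get_obs()
print({k:np.round(v,3).tolist() for k,v in o.items()})
for n in("scene","top","wrist"):
    s=robot.snapshot(n); cv2.imwrite(f"pics/{n}0.png",s["color"])
    print(n,s["fx"],s["fy"],s["cx"],s["cy"],s["k1"]); print(np.round(s.get("world_from_camera",s.get("mount")),4).tolist())
for n in ["round_bottle","square_bottle","oblong_bottle","small_bottle","round_block","square_block","oblong_block","small_block","cork_mat"]:
    for c in("scene","top"):
        print(n,c,[(np.round(d["point"],3).tolist(),round(d["p"],2)) for d in robot.landmark_of(n,c)][:3])
E
```

```text
pics
{'time': 0.0, 'joint_positions': [1.115, 0.088, 1.372, -0.0, 1.684, -0.103], 'qvel': [0.001, 0.001, 0.0, -0.001, 0.0, -0.001], 'joint_torque': [-0.002, -34.019, -30.242, 0.072, 0.033, -0.0], 'tool_pos': [0.19, 0.516, 0.204], 'ee_rot': [-1.571, 0.002, 1.218], 'wrist_force': [-0.635, -0.085, -0.117], 'wrist_torque': [0.009, -0.025, -0.027], 'width': 0.094}
scene 590.5947946236378 590.5947946236378 310.03012175875523 239.12815537619767 -0.01136839118485267
[[0.8155, -0.2526, 0.5207, 0.0147], [-0.5786, -0.3363, 0.743, -0.7303], [-0.0125, -0.9072, -0.4204, 0.5215], [0.0, 0.0, 0.0, 1.0]]
top 477.63729090392525 477.63729090392525 326.30534575709464 247.37219817097173 -0.04102808337738779
[[-0.0081, -0.9926, 0.1212, 0.4406], [-0.9998, 0.0104, 0.018, 0.0558], [-0.0191, -0.121, -0.9925, 1.0099], [0.0, 0.0, 0.0, 1.0]]
wrist 371.7048226432291 371.7048226432291 323.6915916265367 238.96730040343027 0.01949229744518121
[[1.0, -0.0004, 0.0009, -0.0003], [-0.001, -0.2663, 0.9639, -0.1795], [-0.0002, -0.9639, -0.2663, 0.0774], [0.0, 0.0, 0.0, 1.0]]
round_bottle scene [([0.645, -0.175, 0.033], 0.8
[... 309 characters left out ...]
67, 0.11, 0.038], 0.57)]
oblong_bottle top [([0.463, 0.11, 0.036], 0.72)]
small_bottle scene [([0.685, 0.229, 0.01], 0.72)]
small_bottle top [([0.689, 0.228, 0.009], 0.65)]
round_block scene [([0.462, 0.303, -0.001], 0.58)]
round_block top [([0.463, 0.303, -0.002], 0.86)]
square_block scene [([0.465, 0.101, -0.002], 0.57)]
square_block top [([0.467, 0.102, 0.002], 0.91), ([0.465, 0.303, 0.034], 0.49)]
oblong_block scene [([0.676, 0.225, 0.001], 0.7)]
oblong_block top [([0.674, 0.222, 0.002], 0.86), ([0.465, 0.307, 0.034], 0.31)]
small_block scene [([0.637, -0.179, -0.003], 0.65)]
small_block top [([0.645, -0.178, 0.004], 0.97)]
cork_mat scene []
cork_mat top [([0.454, -0.102, -0.001], 0.55)]
```

View pics/scene0.png

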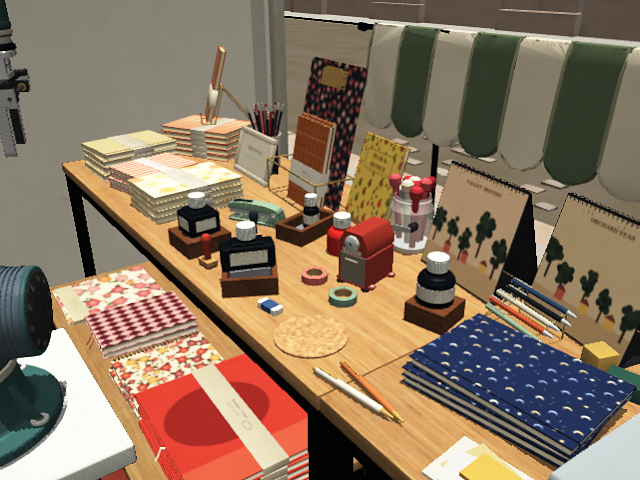

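View pics/top0.png

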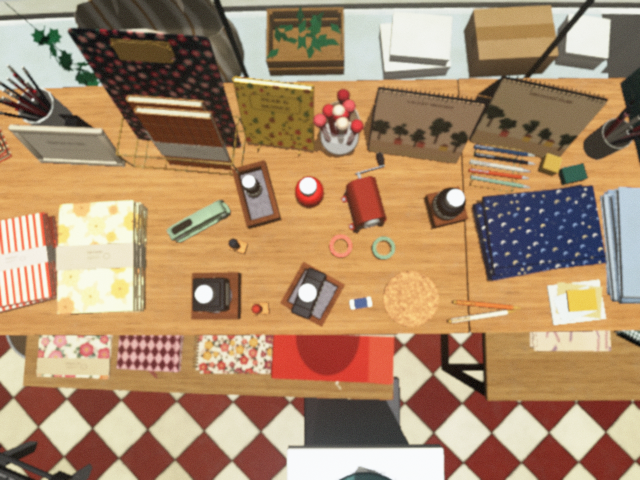

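View pics/wrist0.png

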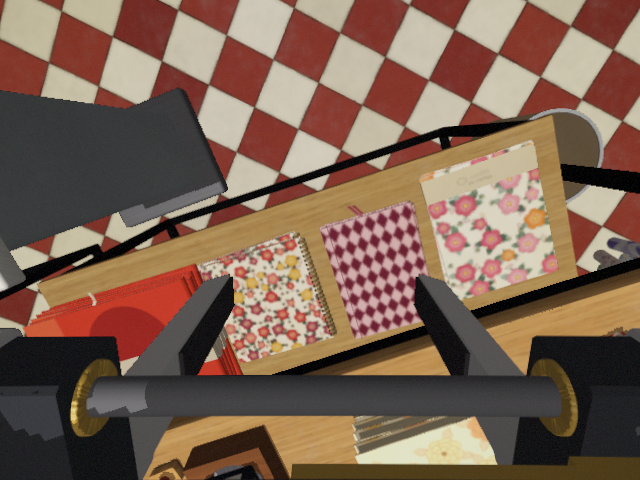

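```bash
cat > h.py <<'E'
from bench import robot
import cv2,numpy as np,json
from scipy.spatial.transform import Rotation as R
def Rt(o): return R.from_euler('xyz',o["ee_rot"]).as_matrix()
def Rdown(yaw): return R.from_euler('xyz',[-np.pi/2,0,yaw]).as_matrix()
def go(x,y,z,yaw=None):
    "shift mm/turn deg in tool axes from the measured pose"
    o=robot.get_obs(); M=Rt(o); t=np.array(o["tool_pos"])
    if yaw is None: yaw=np.arctan2(M[1,0],M[0,0])
    s=M.T@(np.array([x,y,z])-t)*1000
    r=R.from_matrix(M.T@Rdown(yaw)).as_rotvec(degrees=True)
    w=json.dumps([*(round(float(v),1) for v in [*s,*r])])
    print("to",np.round([x,y,z,yaw],4).tolist(),"full",w,"rows>=%.1f"%max(np.linalg.norm(s)/62.5,np.linalg.norm(r)/10.7))
def shot(cam,name):
    o=robot.get_obs(); s=robot.snapshot(cam); cv2.imwrite(f"pics/{name}.png",s["color"])
    if cam=="wrist":
        T=np.eye(4);T[:3,:3]=Rt(o);T[:3,3]=o["tool_pos"]; W=T@np.array(s["mount"])
    else: W=np.array(s["world_from_camera"])
    np.savez(f"pics/{name}.npz",W=W,K=[s["fx"],s["fy"],s["cx"],s["cy"],s["k1"]])
    return s,W
def ray(name,u,v):
    d=np.load(f"pics/{name}.npz");fx,fy,cx,cy,k=d["K"]
    a=np.array([(u-cx)/fx,(v-cy)/fy]); b=a.copy()
    for _ in range(20): b=a/(1+k*(b@b))
    W=d["W"]; return W[:3,3],W[:3,:3]@np.array([*b,1])
def onplane(name,u,v,z):
    c,d=ray(name,u,v); return (c+d*(z-c[2])/d[2])
def pix(name,p):
    d=np.load(f"pics/{name}.npz");fx,fy,cx,cy,k=d["K"];W=d["W"]
    q=W[:3,:3].T@(np.array(p)-W[:3,3]); s=q[:2]/q[2]; s=s*(1+k*(s@s)); return np.array([fx*s[0]+cx,fy*s[1]+cy])
def tri(*obs):
    A=np.zeros((3,3));b=np.zeros(3)
    for n,u,v in obs:
        c,d=ray(n,u,v);d=d/np.linalg.norm(d);P=np.eye(3)-np.outer(d,d);A+=P;b+=P@c
    return np.linalg.solve(A,b)
def nets(cam,names,f=robot.landmark_of):
    for n in names: print(n,[(np.round(d["point"],4).tolist(),round(d["p"],2)) for d in f(n,cam)][:3])
def st():
    o=robot.get_obs(); print(round(o["time"],2),np.round(o["tool_pos"],4).tolist(),np.round(o["ee_rot"],3).tolist(),round(o["width"],4),np.round(o["wrist_force"],1).tolist())
E
python3 - <<'E'
from h import *
for c in("scene","top"): shot(c,c+"A")
for u,v in [(200,165),(240,165),(250,150),(300,148),(340,150),(370,150),(460,155),(370,225),(355,190)]: print(u,v,onplane("topA",u,v,0).round(3))
go(0.455,0.303,0.25,1.571)
E
```

```text
200 165 [0.749 0.35  0.   ]
240 165 [0.748 0.262 0.   ]
250 150 [0.781 0.24  0.   ]
300 148 [0.784 0.13  0.   ]
340 150 [0.778 0.042 0.   ]
370 150 [ 0.777 -0.023  0.   ]
460 155 [ 0.764 -0.219  0.   ]
370 225 [ 0.611 -0.02   0.   ]
355 190 [0.688 0.011 0.   ]
to [0.455, 0.303, 0.25, 1.571] full [-108.5, -44.5, -322.3, 0.0, -20.2, 0.0] rows>=5.5
```

```bash
python3 -m creep '[[-22,-9,-65,0,-4,0,0],[-44,-18,-130,0,-8,0,0],[-66,-27,-195,0,-12,0,0],[-88,-36,-260,0,-16,0,0],[-102,-44,-305,0,-20,0,0]]'; python3 - <<'E'
from h import *
st(); shot("wrist","w1"); nets("wrist",["square_bottle","round_block"]); st()
go(0.66,0.225,0.25,1.571)
E
```

```text
time: 1.78
tool_pos: [0.4329, 0.321, 0.248]
ee_rot: [-1.571, -0.0, 1.569]
wrist_force: [0.5, 0.3, -0.1]
width: 0.094
1.77 [0.4329, 0.321, 0.248] [-1.571, -0.0, 1.569] 0.094 [0.5, 0.3, -0.1]
square_bottle [([0.4684, 0.3041, 0.0325], 0.82), ([0.6743, 0.2201, -0.0037], 0.55)]
round_block []
1.93 [0.4338, 0.3205, 0.2479] [-1.571, -0.0, 1.561] 0.0941 [-0.8, 0.4, 0.4]
to [0.66, 0.225, 0.25, 1.571] full [-93.4, -2.0, -227.1, 0.0, -0.5, 0.0] rows>=3.9
```

View pics/w1.png

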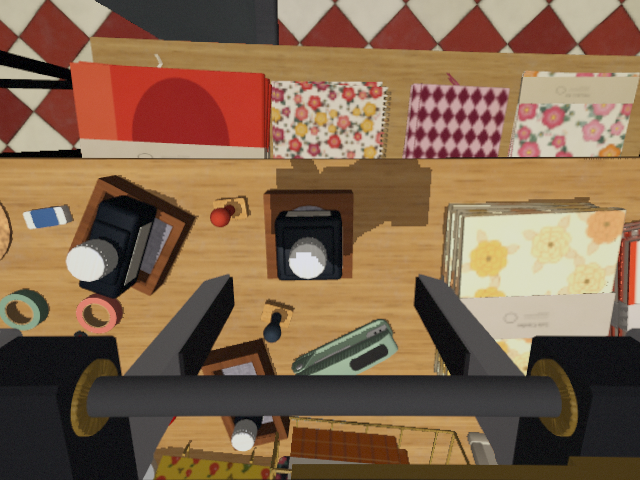

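```bash
python3 - <<'E'
import cv2
i=cv2.imread("pics/w1.png")
def c(n,x,y,w,h,s): cv2.imwrite(f"pics/{n}.png",cv2.convertScaleAbs(cv2.resize(i[y:y+h,x:x+w],None,fx=s,fy=s,interpolation=cv2.INTER_CUBIC),alpha=1.8,beta=15))
c("c1",255,180,110,110,5);c("c2",60,170,140,130,5);c("c3",190,330,110,130,4)
E
```

```text
(no output)
```

View pics/c1.png

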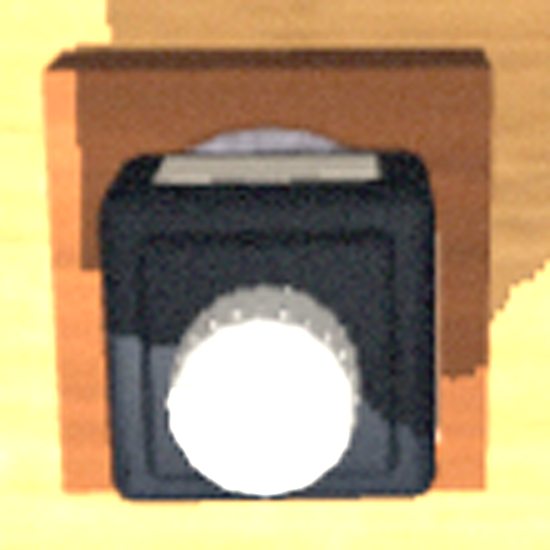

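View pics/c2.png

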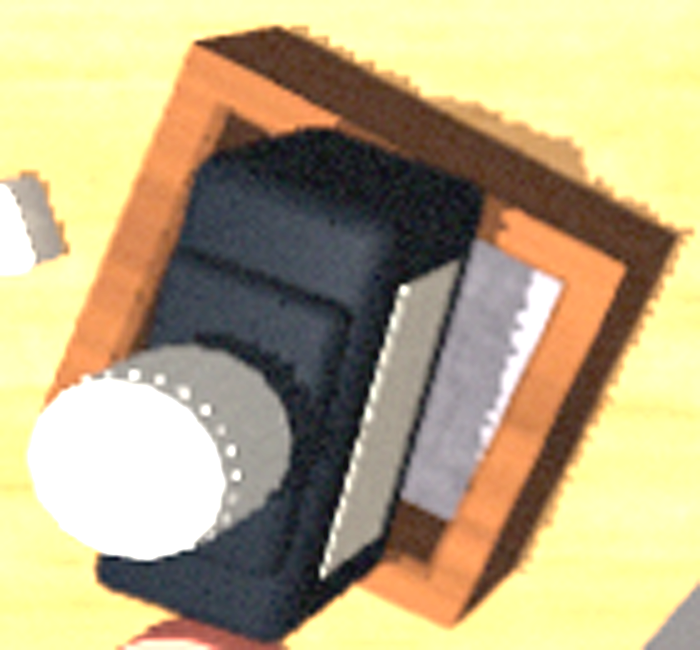

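View pics/c3.png

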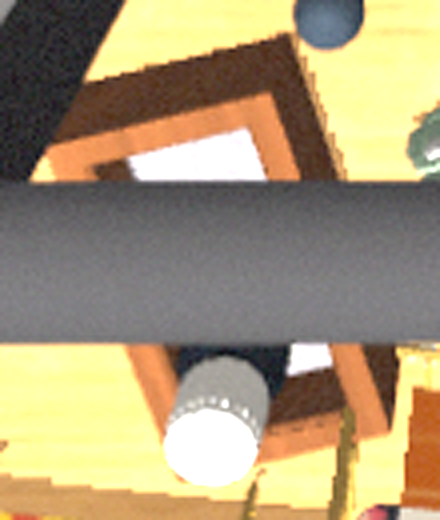

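```bash
cat >> h.py <<'E'
def sq(n,pts,z):
    P=np.array([onplane(n,u,v,z)[:2] for u,v in pts]); print(P.round(4).tolist(),"mean",P.mean(0).round(4))
    for a in range(len(P)):
        d=P[(a+1)%len(P)]-P[a]; print("  len %.4f ang %.1f"%(np.linalg.norm(d),np.degrees(np.arctan2(d[1],d[0]))%90))
    return P
E
python3 - <<'E'
from h import *
f=lambda x0,y0,s:(lambda x,y:(x0+x/s,y0+y/s))
a=f(255,180,5)
print("round block");sq("w1",[a(45,70),a(490,68),a(487,489),a(63,491)],.034)
print("sq cap",onplane("w1",*a(261,408),.111)); print("sq label");sq("w1",[a(155,182),a(378,182)],.07)
b=f(60,170,5)
print("sq block");P=sq("w1",[b(195,45),b(627,268),b(452,627)],.034);print((P[0]+P[2])/2)
print("obl cap",onplane("w1",*b(128,457),.114)); print("obl label");sq("w1",[b(405,290),b(325,577)],.075)
sq("w1",[b(465,262),b(385,550)],.04)
c=f(190,330,4)
print("obl block");sq("w1",[c(48,150),c(270,94),c(388,430),c(260,458)],.034)
print("small cap",onplane("w1",*c(210,447),.082))
go(0.455,0.105,0.25,1.571)
go(0.6,-0.17,0.25,1.571)
E
```

```text
round block
[[0.4146, 0.2578], [0.4143, 0.3523], [0.5099, 0.3535], [0.5102, 0.2576]] mean [0.4623 0.3053]
  len 0.0945 ang 0.2
  len 0.0956 ang 0.7
  len 0.0959 ang 0.2
  len 0.0956 ang 89.9
sq cap [0.46403787 0.30613759 0.111     ]
sq label
[[0.4313, 0.2841], [0.4314, 0.3279]] mean [0.4313 0.306 ]
  len 0.0438 ang 89.9
  len 0.0438 ang 89.9
sq block
[[0.3989, 0.0868], [0.4467, 0.1714], [0.5307, 0.1234]] mean [0.4588 0.1272]
  len 0.0972 ang 60.5
  len 0.0967 ang 60.2
  len 0.1367 ang 15.5
[0.46481626 0.10508016]
obl cap [0.46225616 0.11094372 0.114     ]
obl label
[[0.4415, 0.1437], [0.5013, 0.1198]] mean [0.4714 0.1317]
  len 0.0644 ang 68.2
  len 0.0644 ang 68.2
[[0.444, 0.1396], [0.5095, 0.1139]] mean [0.4767 0.1267]
  len 0.0703 ang 68.6
  len 0.0703 ang 68.6
obl block
[[0.6252, 0.1738], [0.6065, 0.2416], [0.728, 0.2737], [0.7386, 0.2323]] mean [0.6746 0.2303]
  len 0.0704 ang 15.4
  len 0.1257 ang 14.8
  len 0.0428 ang 14.3
  len 0.1276 ang 27.3
small cap [0.68797825 0.22915584 0.082     ]
to [0.455, 0.105, 0.25, 1.571] full [-215.3, -2.2, -23.3, 0.0, -0.5, 0.0] rows>=3.5
to [0.6, -0.17, 0.25, 1.571] full [-488.9, -2.2, -170.8, 0.0, -0.5, 0.0] rows>=8.3
```

```bash
python3 -m creep '[[-60,0,-20,0,0,0,0],[-120,0,-40,0,0,0,0],[-180,0,-62,0,0,0,0],[-240,0,-85,0,0,0,0],[-300,0,-105,0,0,0,0]]'; python3 -m creep '[[-60,0,-20,0,0,0,0],[-120,0,-40,0,0,0,0],[-185,0,-60,0,0,0,0],[-188,0,-65,0,0,0,0]]'; python3 - <<'E'
from h import *
st(); shot("wrist","w2"); nets("wrist",["round_bottle","small_block","cork_mat"]); st()
E
```

```text
time: 2.55
tool_pos: [0.5337, 0.027, 0.2475]
ee_rot: [-1.571, -0.001, 1.569]
wrist_force: [0.4, 1.0, -0.5]
width: 0.094
time: 3.05
tool_pos: [0.5983, -0.163, 0.2461]
ee_rot: [-1.569, -0.001, 1.564]
wrist_force: [0.2, 0.3, -0.0]
width: 0.0939
3.05 [0.5983, -0.163, 0.2461] [-1.569, -0.001, 1.564] 0.0939 [0.2, 0.3, -0.0]
round_bottle [([0.6801, 0.1068, -0.0021], 0.56)]
small_block []
cork_mat [([0.4503, -0.1018, 0.0012], 0.89)]
3.25 [0.5981, -0.1589, 0.2476] [-1.571, -0.001, 1.569] 0.0936 [-0.9, 0.1, 0.0]
```

View pics/w2.png

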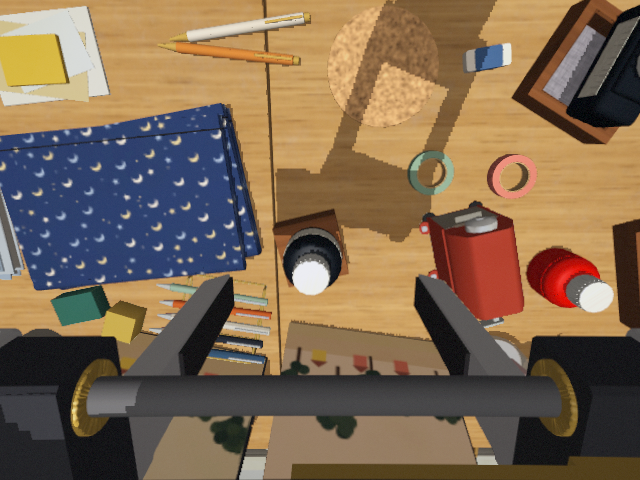

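```bash
python3 - <<'E'
from h import *
print(onplane("w2",384,66,.004),onplane("w2",310.5,277,.112))
print("tri cap: w2+top",tri(("w2",310.5,277),("topA",453,197)),"w2+scene",tri(("w2",310.5,277),("sceneA",438,258)))
i=cv2.imread("pics/topA.png"); cv2.imwrite("pics/c4.png",cv2.resize(i[170:240,410:490],None,fx=7,fy=7,interpolation=cv2.INTER_CUBIC))
i=cv2.imread("pics/w2.png"); cv2.imwrite("pics/c5.png",cv2.resize(i[200:310,260:370],None,fx=5,fy=5,interpolation=cv2.INTER_CUBIC))
go(0.643,-0.176,0.18,1.571)
E
```

```text
[ 0.45098523 -0.09906119  0.004     ] [ 0.64271937 -0.17520277  0.112     ]
tri cap: w2+top [ 0.64883199 -0.17570732  0.09572035] w2+scene [ 0.64447104 -0.17555161  0.10819749]
to [0.643, -0.176, 0.18, 1.571] full [-17.1, 67.6, -45.0, -0.0, -0.1, 0.1] rows>=1.3
```

View pics/c4.png

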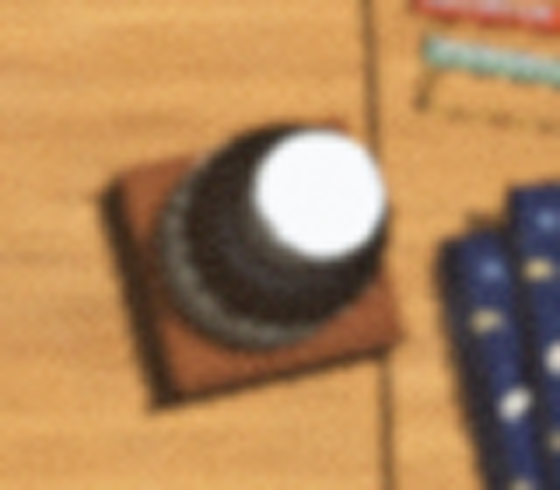

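View pics/c5.png

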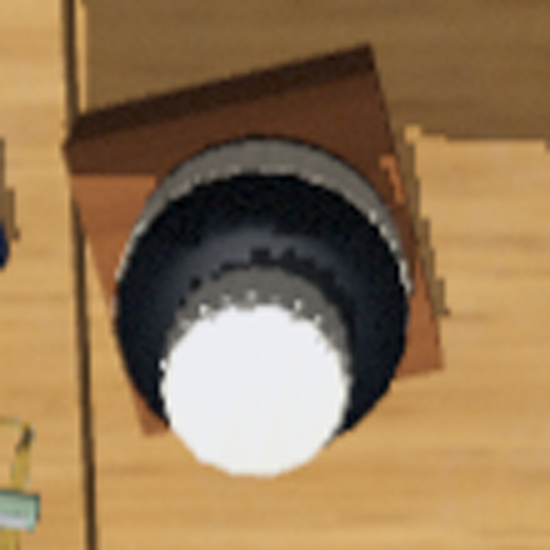

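```bash
python3 - <<'E'
from h import *
print(onplane("w2",311.2,277.6,.112), tri(("w2",311.2,277.6),("topA",455.6,197.6)))
f=lambda x,y:(260+x/5,200+y/5)
sq("w2",[f(68,150),f(380,80),f(440,367),f(150,435)],.034)
t=lambda x,y:(410+x/7,170+y/7)
print(tri(("w2",*f(440,367)),("topA",*t(120,185))),tri(("w2",*f(68,150)),("topA",*t(400,345))))
E
```

```text
[ 0.64330096 -0.17458164  0.112     ] [ 0.64215745 -0.17479881  0.116452  ]
[[0.6182, -0.2174], [0.6032, -0.1497], [0.669, -0.1361], [0.6848, -0.2016]] mean [ 0.6438 -0.1762]
  len 0.0693 ang 12.5
  len 0.0671 ang 11.7
  len 0.0674 ang 13.6
  len 0.0685 ang 13.3
[ 0.66348395 -0.13612415  0.04454326] [ 0.61359549 -0.21486338  0.0487727 ]
```

```bash
python3 -m creep '[[-10,50,-30,0,0,0,0],[-16,90,-45,0,0,0,0],[-16,90,-45,0,0,0,0]]'; python3 - <<'E'
from h import *
st(); shot("wrist","w3"); go(0.643,-0.175,0.093,1.571)
E
```

```text
time: 3.62
tool_pos: [0.641, -0.1742, 0.1529]
ee_rot: [-1.562, -0.004, 1.57]
wrist_force: [-0.2, 0.1, -0.8]
width: 0.0939
3.62 [0.641, -0.1742, 0.1529] [-1.562, -0.004, 1.57] 0.0939 [-0.2, 0.1, -0.8]
to [0.643, -0.175, 0.093, 1.571] full [-0.3, 63.4, -1.1, -0.2, -0.1, 0.1] rows>=1.0
```

View pics/w3.png

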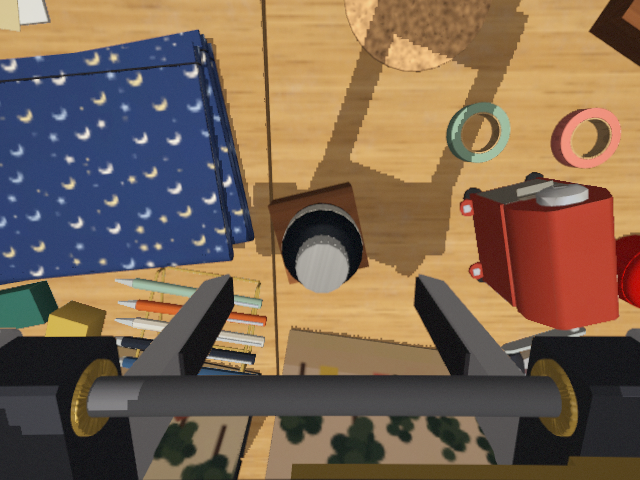

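```bash
python3 -m creep '[[0,25,-1,0,0,0,0],[0,48,-1,0,0,0,0],[0,60,-1,0,0,0,0],[0,60,-1,0,0,0,0],[0,60,-1,0,0,0,255]]'; python3 -m creep '[[0,0,0,0,0,0,255],[0,0,0,0,0,0,255],[0,0,0,0,0,0,255],[0,0,0,0,0,0,255]]'; python3 -c "
from h import *
st();print(onplane('w3',322,264,.112))"
```

```text
time: 4.3
tool_pos: [0.6449, -0.1773, 0.0999]
ee_rot: [-1.574, 0.001, 1.567]
wrist_force: [0.8, 0.4, 0.3]
width: 0.0869
time: 4.8
tool_pos: [0.644, -0.1773, 0.0976]
ee_rot: [-1.571, -0.0, 1.567]
wrist_force: [0.7, -0.9, 0.2]
width: 0.0474
4.8 [0.644, -0.1773, 0.0976] [-1.571, -0.0, 1.567] 0.0474 [0.7, -0.9, 0.2]
[ 0.64040343 -0.17520353  0.112     ]
```

```bash
python3 -m creep '[[0,3,0,0,0,0,110],[0,6,0,0,0,0,110],[0,6,0,0,0,0,110]]'; python3 -c "
from h import *
st()"
```

```text
time: 5.18
tool_pos: [0.6437, -0.1771, 0.0909]
ee_rot: [-1.57, -0.0, 1.567]
wrist_force: [-0.4, -0.6, -1.1]
width: 0.0534
5.17 [0.6437, -0.1771, 0.0909] [-1.57, -0.0, 1.567] 0.0534 [-0.4, -0.6, -1.1]
```

```bash
python3 -m creep '[[1,0,0,0,0,0,255],[1,0,0,0,0,0,255],[1,0,0,0,0,0,255],[1,0,0,0,0,0,255],[1,0,0,0,0,0,255]]'; python3 -c "
from h import *
st()"
```

```text
time: 5.8
tool_pos: [0.6441, -0.176, 0.0917]
ee_rot: [-1.571, -0.0, 1.567]
wrist_force: [0.4, 0.8, 0.9]
width: 0.0332
5.8 [0.6441, -0.176, 0.0917] [-1.571, -0.0, 1.567] 0.0332 [0.4, 0.8, 0.9]
```

```bash
python3 -m creep '[[0,-8,0,0,0,0,255],[0,-25,0,0,0,0,255],[0,-45,0,0,0,0,255],[0,-60,0,0,0,0,255],[0,-60,0,0,0,0,255]]'; python3 - <<'E'
from h import *
st(); shot("wrist","w4"); go(0.451,-0.099,0.150,1.571);st()
E
```

```text
time: 6.42
tool_pos: [0.6453, -0.1768, 0.1547]
ee_rot: [-1.576, 0.002, 1.567]
wrist_force: [0.0, 1.1, -2.5]
width: 0.0333
6.42 [0.6453, -0.1768, 0.1547] [-1.576, 0.002, 1.567] 0.0333 [0.0, 1.1, -2.5]
to [0.451, -0.099, 0.15, 1.571] full [76.8, 2.5, 193.8, 0.1, -0.2, -0.0] rows>=3.3
6.47 [0.6445, -0.1765, 0.153] [-1.573, 0.001, 1.567] 0.0334 [-0.5, -0.0, -2.1]
```

View pics/w4.png

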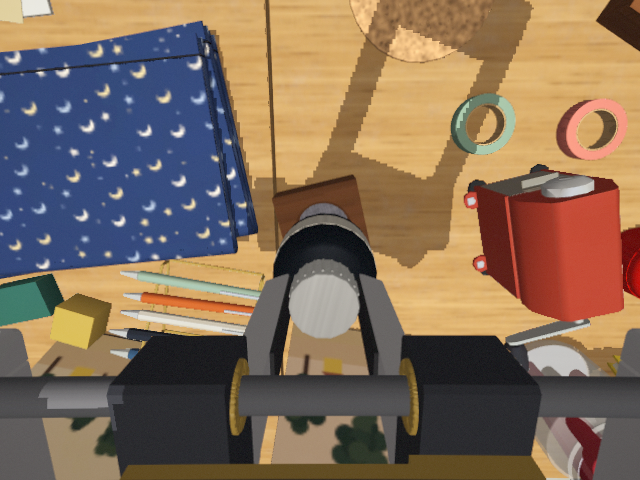

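```bash
python3 -m creep '[[8,0,20,0,0,0,255],[24,0,60,0,0,0,255],[42,0,105,0,0,0,255],[60,0,150,0,0,0,255],[71,0,180,0,0,0,255]]'; python3 -m creep '[[5,20,12,0,0,0,255],[5,45,12,0,0,0,255],[5,65,12,0,0,0,255],[5,75,12,0,0,0,255],[5,75,12,0,0,0,255]]';  python3 - <<'E'
from h import *
st(); shot("wrist","w5"); go(0.451,-0.099,0.063,1.571)
E
```

```text
time: 7.1
tool_pos: [0.4618, -0.1035, 0.1506]
ee_rot: [-1.569, -0.001, 1.567]
wrist_force: [0.1, 0.4, -2.0]
width: 0.0332
time: 7.72
tool_pos: [0.4515, -0.0993, 0.0756]
ee_rot: [-1.569, -0.001, 1.567]
wrist_force: [-0.4, -1.7, -2.4]
width: 0.0334
7.72 [0.4515, -0.0993, 0.0756] [-1.569, -0.001, 1.567] 0.0334 [-0.4, -1.7, -2.4]
to [0.451, -0.099, 0.063, 1.571] full [0.5, 13.6, 1.3, -0.0, -0.2, 0.0] rows>=0.2
```

View pics/w5.png

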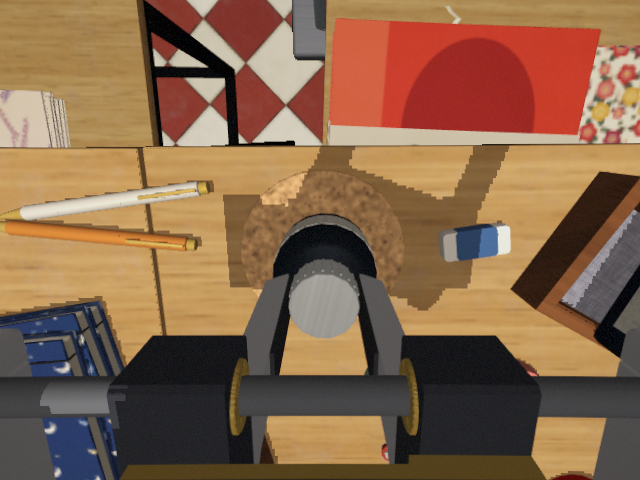

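```bash
python3 -m creep '[[0,6,0,0,0,0,255],[0,10,0,0,0,0,255],[0,12,0,0,0,0,255],[0,13,0,0,0,0,255],[0,13,0,0,0,0,255]]';  python3 - <<'E'
from h import *
st(); shot("wrist","w6");st()
E
```

```text
time: 8.4
tool_pos: [0.4523, -0.0995, 0.0636]
ee_rot: [-1.571, -0.0, 1.567]
wrist_force: [0.7, 0.8, -2.4]
width: 0.0334
8.4 [0.4523, -0.0995, 0.0636] [-1.571, -0.0, 1.567] 0.0334 [0.7, 0.8, -2.4]
8.45 [0.4524, -0.0995, 0.0637] [-1.571, -0.0, 1.567] 0.0335 [-0.0, -0.3, -2.8]
```

Not on the mat yet (still carrying the full weight); lower a little more.

```bash
python3 -m creep '[[0,1,0,0,0,0,255],[0,2,0,0,0,0,255],[0,2,0,0,0,0,255]]';python3 -m creep '[[0,0.5,0,0,0,0,255],[0,1,0,0,0,0,255],[0,1,0,0,0,0,255]]'
```

```text
time: 8.82
tool_pos: [0.4524, -0.0996, 0.0617]
ee_rot: [-1.571, -0.0, 1.567]
wrist_force: [0.5, 0.4, -2.1]
width: 0.0337
time: 9.2
tool_pos: [0.4527, -0.0995, 0.0617]
ee_rot: [-1.572, 0.0, 1.567]
wrist_force: [-1.8, 1.3, 5.7]
width: 0.0336
```

```bash
python3 -m creep '[[0,0,0,0,0,0,90],[0,0,0,0,0,0,80],[0,0,0,0,0,0,80],[0,-20,0,0,0,0,70],[0,-60,0,0,0,0,70]]'; python3 - <<'E'
from h import *
st(); go(0.64,0.21,0.23,1.571)
E
```

```text
time: 9.82
tool_pos: [0.4507, -0.0991, 0.119]
ee_rot: [-1.566, -0.002, 1.567]
wrist_force: [-0.4, 0.1, -0.1]
width: 0.068
9.82 [0.4507, -0.0991, 0.119] [-1.566, -0.002, 1.567] 0.068 [-0.4, 0.1, -0.1]
to [0.64, 0.21, 0.23, 1.571] full [310.0, -111.4, -187.6, -0.3, -0.2, 0.1] rows>=6.1
```

```bash
python3 -m creep '[[30,-50,-18,0,0,0,70],[85,-80,-50,0,0,0,70],[140,-111,-85,0,0,0,70],[195,-111,-120,0,0,0,70],[250,-111,-150,0,0,0,70]]';python3 -m creep '[[45,0,-25,0,0,0,70],[60,0,-37,0,0,0,70],[60,0,-37,0,0,0,70]]'; python3 - <<'E'
from h import *
st(); shot("wrist","w7"); nets("wrist",["small_bottle","oblong_block","round_bottle"]);shot("top","topB");shot("scene","sceneB")
E
```

```text
time: 10.45
tool_pos: [0.5953, 0.135, 0.2321]
ee_rot: [-1.573, 0.0, 1.567]
wrist_force: [0.2, -0.6, 0.5]
width: 0.0682
time: 10.82
tool_pos: [0.6313, 0.1944, 0.2297]
ee_rot: [-1.569, 0.001, 1.569]
wrist_force: [-0.4, 0.0, 0.6]
width: 0.0679
10.82 [0.6313, 0.1944, 0.2297] [-1.569, 0.001, 1.569] 0.0679 [-0.4, 0.0, 0.6]
small_bottle [([0.6898, 0.227, 0.0128], 0.73)]
oblong_block []
round_bottle [([0.678, 0.1088, -0.0007], 0.87), ([0.456, -0.0945, 0.0092], 0.81)]
```

View pics/w7.png

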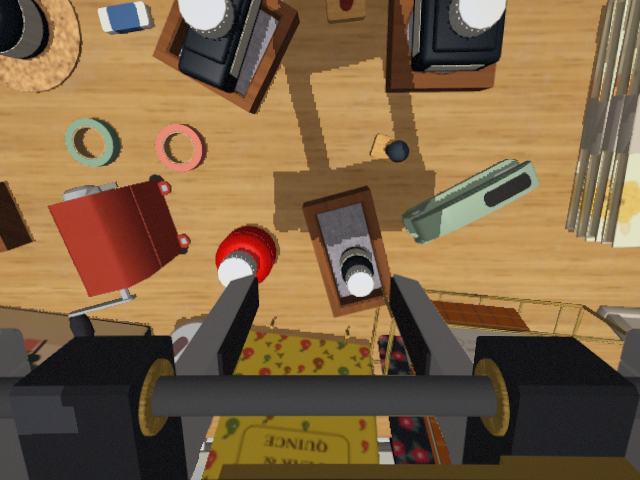

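View pics/sceneB.png

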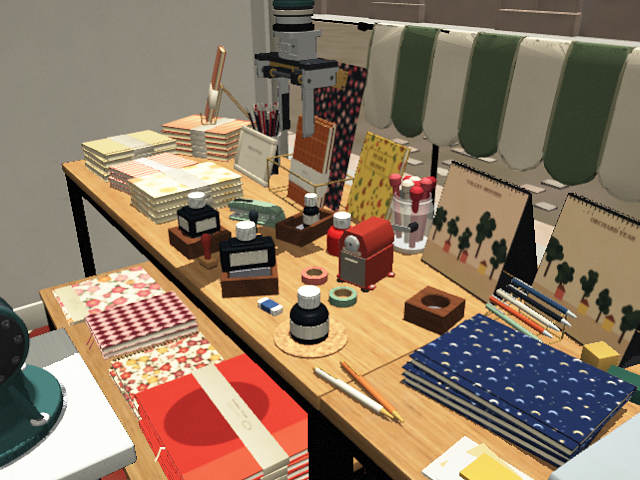

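```bash
python3 - <<'E'
import cv2
def c(n,src,x,y,w,h,s,a=1.0): 
    i=cv2.imread(f"pics/{src}.png"); cv2.imwrite(f"pics/{n}.png",cv2.convertScaleAbs(cv2.resize(i[y:y+h,x:x+w],None,fx=s,fy=s,interpolation=cv2.INTER_CUBIC),alpha=a))
c("c6","w7",290,170,150,160,4,1.4)
c("c7","topB",100,100,190,140,4)
c("c8","sceneB",230,140,170,130,4)
E
```

```text
(no output)
```

View pics/c6.png

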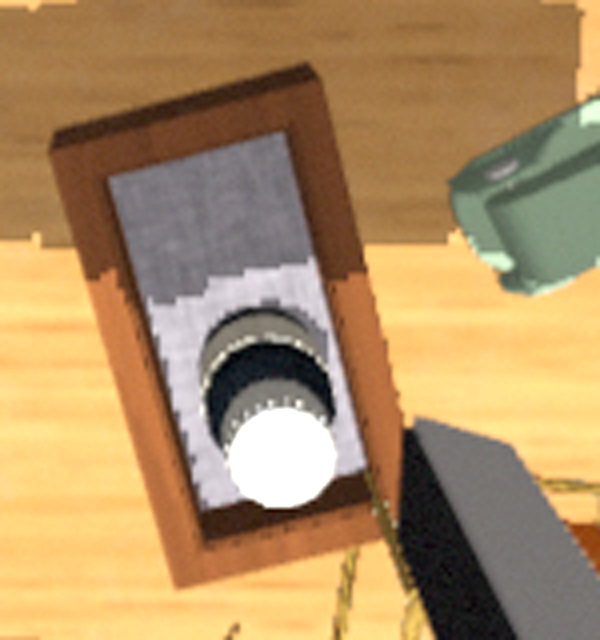

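View pics/c7.png

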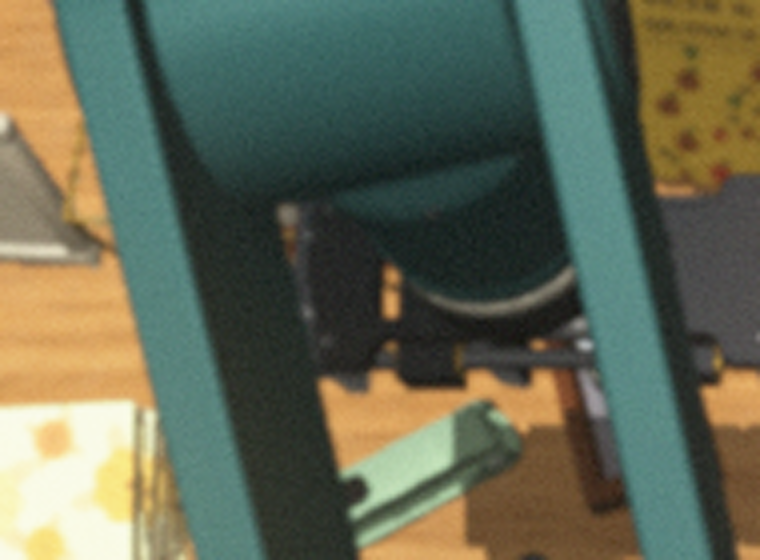

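View pics/c8.png

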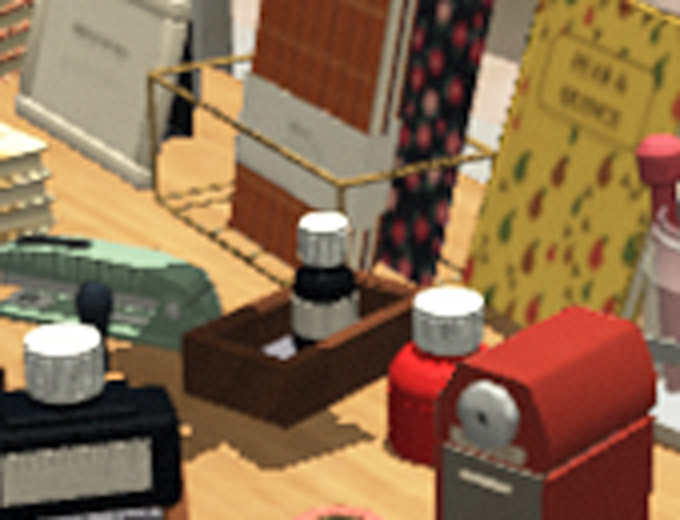

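```bash
python3 - <<'E'
from h import *
f=lambda x,y:(290+x/4,170+y/4)
b=onplane("w7",*f(370,475),0);print(b)
for z in np.arange(0,.13,.02): print(z,pix("sceneB",[b[0],b[1],z]).round(),pix("w7",[b[0],b[1],z]).round())
print("small cap",onplane("w7",*f(282,456),.082))
print("tri",tri(("w7",*f(282,456)),("sceneB",230+322/4,140+226/4)))
print("obl block");P=sq("w7",[f(52,152),f(322,85),f(400,520),f(178,588)],.034);print((P[1]+P[3])/2)
print("well");sq("w7",[f(108,178),f(287,132),f(372,495),f(205,540)],.034)
E
```

```text
[0.7277953  0.26385742 0.        ]
0.0 [316. 221.] [382. 289.]
0.02 [316. 213.] [385. 296.]
0.04 [316. 204.] [388. 303.]
0.06 [316. 196.] [391. 312.]
0.08 [315. 187.] [395. 321.]
0.1 [315. 179.] [399. 331.]
0.12 [315. 170.] [404. 343.]
small cap [0.68813701 0.22897502 0.082     ]
tri [0.69006839 0.22949276 0.07722079]
obl block
[[0.6242, 0.1732], [0.6072, 0.2417], [0.7266, 0.2668], [0.747, 0.2061]] mean [0.6763 0.222 ]
  len 0.0706 ang 13.9
  len 0.1220 ang 11.9
  len 0.0640 ang 18.6
  len 0.1271 ang 15.0
[0.6771179 0.223927 ]
well
[[0.631, 0.1875], [0.6192, 0.2332], [0.7192, 0.2589], [0.7325, 0.2135]] mean [0.6755 0.2232]
  len 0.0472 ang 14.5
  len 0.1033 ang 14.4
  len 0.0473 ang 16.3
  len 0.1048 ang 14.4
```

```bash
python3 -c "
from h import *
st();go(0.6885,0.229,0.13,1.571)"
```

```text
11.12 [0.6308, 0.1922, 0.2318] [-1.571, -0.0, 1.566] 0.068 [-0.0, 0.0, -0.4]
to [0.6885, 0.229, 0.13, 1.571] full [37.0, 101.9, -57.4, 0.0, -0.3, 0.0] rows>=2.0
```

```bash
python3 -m creep '[[20,40,-30,0,0,0,70],[37,80,-57,0,0,0,70],[37,102,-57,0,0,0,70],[37,102,-57,0,0,0,70]]'; python3 -c "
from h import *
st();shot('wrist','w8');st();go(0.6885,0.229,0.064,1.571)"
```

```text
time: 11.62
tool_pos: [0.6867, 0.2291, 0.126]
ee_rot: [-1.565, 0.002, 1.566]
wrist_force: [-0.4, 0.2, 0.7]
width: 0.0684
11.62 [0.6867, 0.2291, 0.126] [-1.565, 0.002, 1.566] 0.0684 [-0.4, 0.2, 0.7]
11.68 [0.6877, 0.2294, 0.1288] [-1.569, 0.0, 1.566] 0.0679 [0.4, 0.3, 0.4]
to [0.6885, 0.229, 0.064, 1.571] full [-0.4, 64.8, -0.9, -0.1, -0.3, -0.0] rows>=1.0
```

View pics/w8.png

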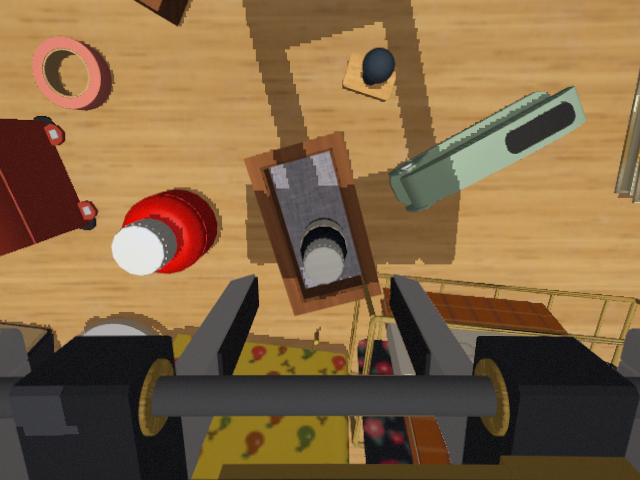

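```bash
python3 -m creep '[[0,30,-1,0,0,0,90],[0,55,-1,0,0,0,110],[0,66,-1,0,0,0,120],[0,66,-1,0,0,0,120],[0,66,-1,0,0,0,120]]'; python3 -c "
from h import *
st()"
```

```text
time: 12.3
tool_pos: [0.6903, 0.2303, 0.0656]
ee_rot: [-1.574, -0.001, 1.567]
wrist_force: [0.0, 0.3, -0.1]
width: 0.0501
12.3 [0.6903, 0.2303, 0.0656] [-1.574, -0.001, 1.567] 0.0501 [0.0, 0.3, -0.1]
```

```bash
python3 -m creep '[[-1,1,1,0,0,0,200],[-1,1,1,0,0,0,255],[-1,1,1,0,0,0,255],[-1,1,1,0,0,0,255],[-1,1,1,0,0,0,255]]'; python3 -c "
from h import *
st();shot('wrist','w9')"
```

```text
time: 12.92
tool_pos: [0.6884, 0.2291, 0.0626]
ee_rot: [-1.571, -0.0, 1.567]
wrist_force: [0.1, -0.6, 1.7]
width: 0.0254
12.93 [0.6884, 0.2291, 0.0626] [-1.571, -0.0, 1.567] 0.0254 [0.1, -0.6, 1.7]
```

View pics/w9.png

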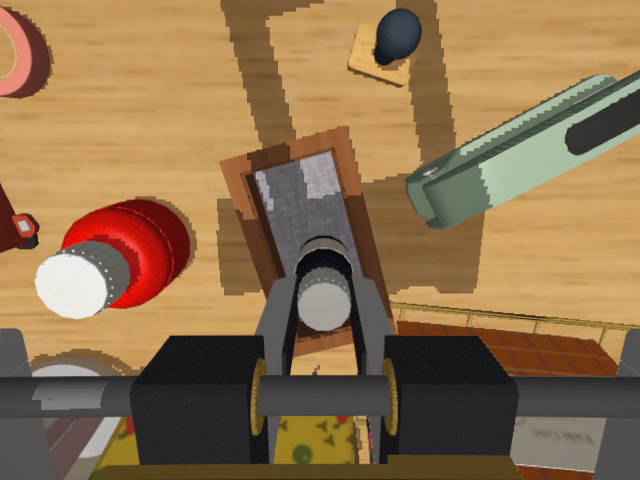

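```bash
python3 -m creep '[[0,-8,0,0,0,0,255],[0,-30,0,0,0,0,255],[0,-70,0,0,0,0,255],[0,-115,0,0,0,0,255],[0,-155,0,0,0,0,255]]'; python3 - <<'E'
from h import *
st();shot("top","topC");go(0.643,-0.176,0.21,1.571)
i=cv2.imread("pics/topC.png"); cv2.imwrite("pics/c9.png",cv2.resize(i[170:240,410:490],None,fx=7,fy=7,interpolation=cv2.INTER_CUBIC))
i=cv2.imread("pics/sceneB.png"); cv2.imwrite("pics/c10.png",cv2.resize(i[270:340,395:475],None,fx=7,fy=7,interpolation=cv2.INTER_CUBIC))
E
```

```text
time: 13.6
tool_pos: [0.6881, 0.2292, 0.2191]
ee_rot: [-1.571, -0.0, 1.567]
wrist_force: [0.4, 0.3, -1.3]
width: 0.0251
13.6 [0.6881, 0.2292, 0.2191] [-1.571, -0.0, 1.567] 0.0251 [0.4, 0.3, -1.3]
to [0.643, -0.176, 0.21, 1.571] full [-405.8, 14.8, 45.7, 0.6, -0.2, 0.2] rows>=6.5
```

View pics/c9.png

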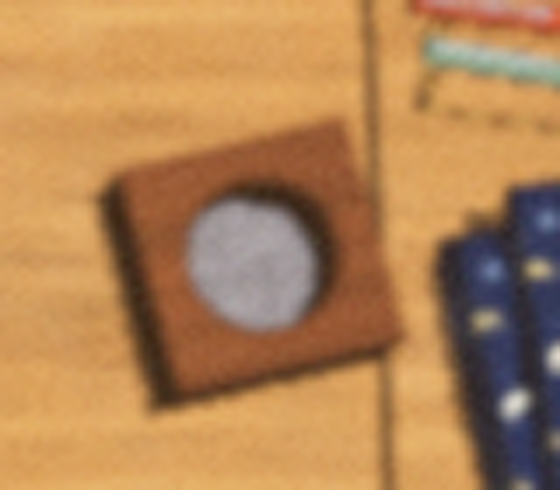

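View pics/c10.png

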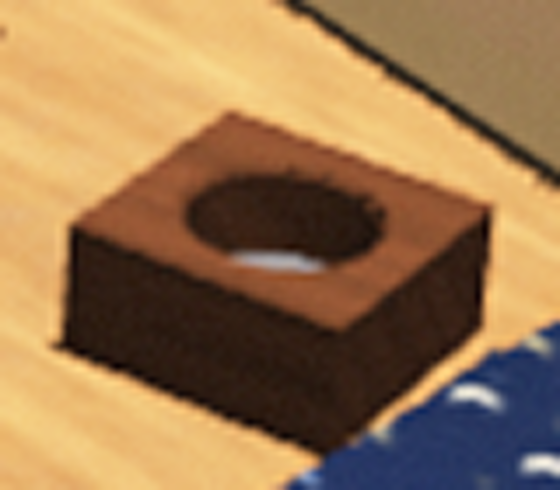

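```bash
python3 - <<'E'
from h import *
f=lambda x,y:(410+x/7,170+y/7)
sq("topC",[f(118,180),f(342,122),f(402,345),f(170,398)],.034)
f=lambda x,y:(395+x/7,270+y/7)
sq("sceneB",[f(75,225),f(232,112),f(490,208),f(342,330)],.034)
E
python3 -m creep '[[-20,0,2,0,0,0,255],[-65,0,7,0,0,0,255],[-115,0,12,0,0,0,255],[-165,0,18,0,0,0,255],[-215,0,24,0,0,0,255]]'; python3 -m creep '[[-50,0,6,0,0,0,255],[-100,0,11,0,0,0,255],[-150,0,17,0,0,0,255],[-175,0,20,0,0,0,255],[-188,0,21,0,0,0,255]]'; python3 - <<'E'
from h import *
st(); shot("wrist","w10"); go(0.6425,-0.1765,0.12,1.571)
E
```

```text
[[0.666, -0.1368], [0.683, -0.2043], [0.6153, -0.2191], [0.6002, -0.1499]] mean [ 0.6411 -0.1775]
  len 0.0696 ang 14.1
  len 0.0693 ang 12.3
  len 0.0709 ang 12.4
  len 0.0671 ang 11.2
[[0.6023, -0.1545], [0.6685, -0.1388], [0.6833, -0.2054], [0.618, -0.2211]] mean [ 0.643 -0.18 ]
  len 0.0680 ang 13.3
  len 0.0682 ang 12.6
  len 0.0672 ang 13.5
  len 0.0684 ang 13.3
time: 14.28
tool_pos: [0.6611, 0.0113, 0.213]
ee_rot: [-1.564, 0.0, 1.566]
wrist_force: [0.6, -0.4, -1.7]
width: 0.0254
time: 14.9
tool_pos: [0.6394, -0.176, 0.2135]
ee_rot: [-1.565, -0.002, 1.564]
wrist_force: [-0.2, -0.0, -0.7]
width: 0.0248
14.9 [0.6394, -0.176, 0.2135] [-1.565, -0.002, 1.564] 0.0248 [-0.2, -0.0, -0.7]
to [0.6425, -0.1765, 0.12, 1.571] full [0.3, 94.0, -3.2, -0.3, -0.4, 0.0] rows>=1.5
```

View pics/w10.png

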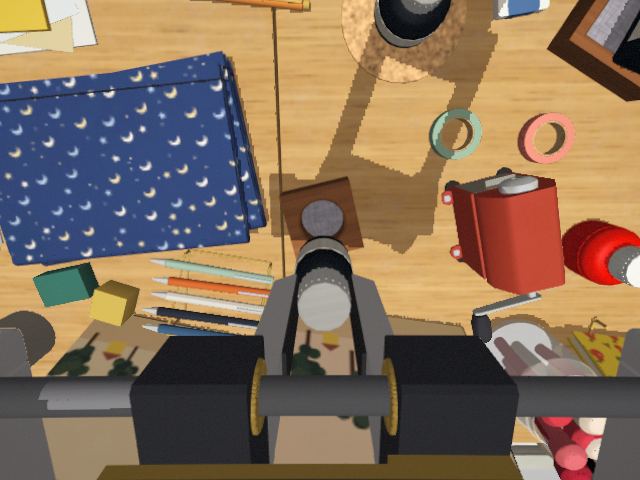

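```bash
python3 - <<'E'
from h import *
i=cv2.imread("pics/w10.png"); cv2.imwrite("pics/c11.png",cv2.convertScaleAbs(cv2.resize(i[170:270,270:380],None,fx=6,fy=6,interpolation=cv2.INTER_CUBIC),alpha=1.6))
E
```

```text
(no output)
```

View pics/c11.png

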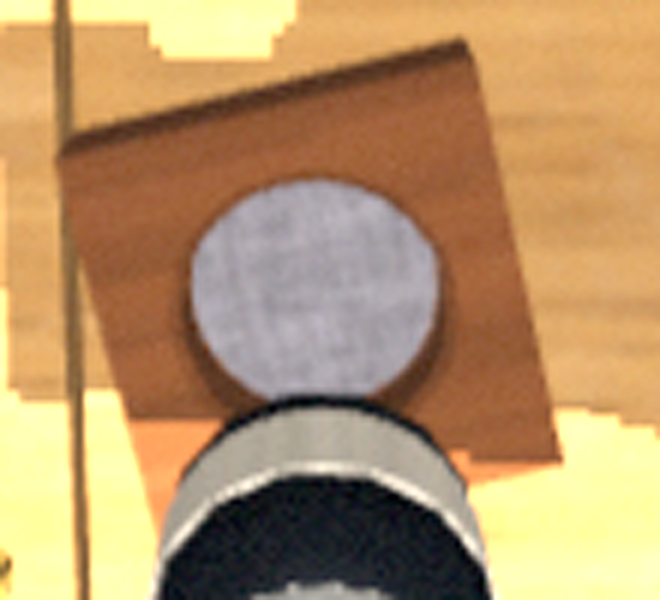

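```bash
python3 - <<'E'
from h import *
f=lambda x,y:(270+x/6,170+y/6)
P=sq("w10",[f(60,155),f(470,60),f(560,461)],.034);print((P[0]+P[2])/2)
print(onplane("w10",*f(315,300),.01))
st();go(0.6425,-0.1765,0.12,1.571)
E
```

```text
[[0.6165, -0.2179], [0.6017, -0.1517], [0.6687, -0.1359]] mean [ 0.629  -0.1685]
  len 0.0678 ang 12.6
  len 0.0688 ang 13.3
  len 0.0972 ang 57.5
[ 0.64260085 -0.17687753]
[ 0.6459581  -0.17685974  0.01      ]
14.95 [0.6397, -0.1769, 0.214] [-1.566, -0.0, 1.564] 0.0253 [0.2, -1.0, -1.2]
to [0.6425, -0.1765, 0.12, 1.571] full [0.3, 94.0, -3.2, -0.3, -0.4, 0.0] rows>=1.5
```

```bash
python3 -m creep '[[0,25,-2,0,0,0,255],[0,60,-3,0,0,0,255],[0,95,-3,0,0,0,255],[0,110,-3,0,0,0,255],[0,110,-3,0,0,0,255]]'; python3 - <<'E'
from h import *
st(); shot("wrist","w11"); st();go(0.6425,-0.177,0.063,1.571)
i=cv2.imread("pics/w11.png"); cv2.imwrite("pics/c12.png",cv2.convertScaleAbs(cv2.resize(i[160:340,240:400],None,fx=4,fy=4,interpolation=cv2.INTER_CUBIC)[:600],alpha=1.5))
E
```

```text
time: 15.58
tool_pos: [0.6438, -0.1728, 0.1053]
ee_rot: [-1.567, -0.001, 1.568]
wrist_force: [-0.7, 0.2, -1.1]
width: 0.0254
15.57 [0.6438, -0.1728, 0.1053] [-1.567, -0.001, 1.568] 0.0254 [-0.7, 0.2, -1.1]
15.62 [0.6448, -0.1733, 0.1074] [-1.571, -0.0, 1.568] 0.0254 [-0.6, 0.5, -1.2]
to [0.6425, -0.177, 0.063, 1.571] full [-3.7, 44.4, 2.3, -0.0, -0.2, 0.0] rows>=0.7
```

View pics/c12.png

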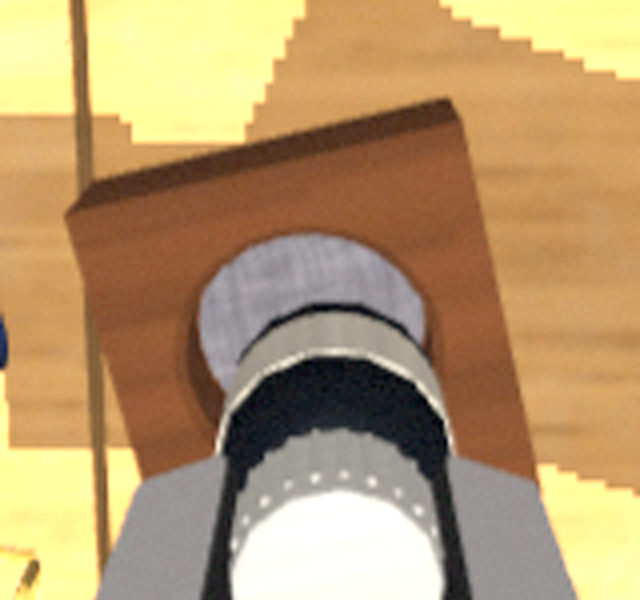

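```bash
python3 -m creep '[[-2,4,1,0,0,0,255],[-4,8,2,0,0,0,255],[-4,12,2,0,0,0,255],[-4,12,2,0,0,0,255]]'; python3 - <<'E'
from h import *
st(); shot("wrist","w12"); st();go(0.6425,-0.177,0.063,1.571)
i=cv2.imread("pics/w12.png"); cv2.imwrite("pics/c13.png",cv2.convertScaleAbs(cv2.resize(i[160:310,240:400],None,fx=4,fy=4,interpolation=cv2.INTER_CUBIC)[:600],alpha=1.5))
E
```

```text
time: 16.12
tool_pos: [0.6424, -0.1777, 0.0947]
ee_rot: [-1.57, -0.0, 1.567]
wrist_force: [-0.0, 0.8, -0.5]
width: 0.0253
16.12 [0.6424, -0.1777, 0.0947] [-1.57, -0.0, 1.567] 0.0253 [-0.0, 0.8, -0.5]
16.18 [0.6425, -0.1777, 0.095] [-1.57, -0.0, 1.567] 0.0256 [-0.2, 0.1, -1.0]
to [0.6425, -0.177, 0.063, 1.571] full [0.7, 32.0, 0.0, -0.0, -0.2, 0.0] rows>=0.5
```

View pics/c13.png

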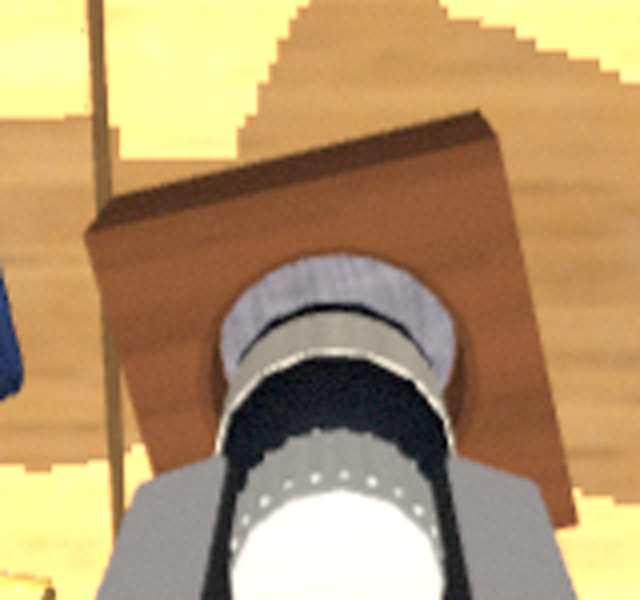

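Laterally centred. Lower into the well, watching the force.

```bash
python3 -m creep '[[0,8,0,0,0,0,255],[0,16,0,0,0,0,255],[0,22,0,0,0,0,255],[0,27,0,0,0,0,255],[0,28,0,0,0,0,255]]'; python3 -m creep '[[0,2,0,0,0,0,255],[0,4,0,0,0,0,255],[0,4,0,0,0,0,255]]'
```

```text
time: 16.8
tool_pos: [0.6424, -0.1776, 0.0665]
ee_rot: [-1.57, -0.0, 1.567]
wrist_force: [-0.4, -0.4, -1.1]
width: 0.0256
time: 17.18
tool_pos: [0.6427, -0.1777, 0.0631]
ee_rot: [-1.571, -0.0, 1.567]
wrist_force: [0.6, -0.4, -1.7]
width: 0.0254
```

```bash
python3 -m creep '[[0,0.5,0,0,0,0,255],[0,1.5,0,0,0,0,255],[0,1.5,0,0,0,0,255]]';
```

```text
time: 17.55
tool_pos: [0.643, -0.1778, 0.0625]
ee_rot: [-1.572, 0.0, 1.567]
wrist_force: [-0.6, -0.7, 2.1]
width: 0.0251
```

```bash
python3 -m creep '[[0,0,0,0,0,0,130],[0,0,0,0,0,0,90],[0,0,0,0,0,0,80],[0,-15,0,0,0,0,70],[0,-70,0,0,0,0,70]]'; python3 - <<'E'
from h import *
st(); go(0.462,0.111,0.21,0.934)
E
```

```text
time: 18.18
tool_pos: [0.6402, -0.1769, 0.1283]
ee_rot: [-1.562, -0.003, 1.567]
wrist_force: [0.4, 0.1, 0.9]
width: 0.0675
18.18 [0.6402, -0.1769, 0.1283] [-1.562, -0.003, 1.567] 0.0675 [0.4, 0.1, 0.9]
to [0.462, 0.111, 0.21, 0.934] full [287.5, -79.2, 180.0, -0.5, 36.3, 0.0] rows>=5.6
```

```bash
python3 -m creep '[[20,-55,25,0,5,0,70],[70,-79,60,0,13,0,70],[120,-79,95,0,21,0,70],[175,-79,125,0,29,0,70],[230,-79,150,0,36,0,70]]'; python3 -m creep '[[0,0,0,0,0,0,70]]'; python3 - <<'E'
from h import *
st(); go(0.462,0.111,0.16,0.934); shot("wrist","w13"); 
E
```

```text
time: 18.8
tool_pos: [0.4927, 0.054, 0.2125]
ee_rot: [-1.573, -0.002, 0.934]
wrist_force: [0.9, 1.1, 0.2]
width: 0.0683
time: 18.92
tool_pos: [0.4924, 0.0559, 0.2129]
ee_rot: [-1.573, -0.003, 0.945]
wrist_force: [0.0, -0.6, 0.7]
width: 0.0681
18.93 [0.4924, 0.0559, 0.2129] [-1.573, -0.003, 0.945] 0.0681 [0.0, -0.6, 0.7]
to [0.462, 0.111, 0.16, 0.934] full [26.7, 52.8, 57.0, 0.1, 0.6, 0.2] rows>=1.3
```

View pics/w13.png

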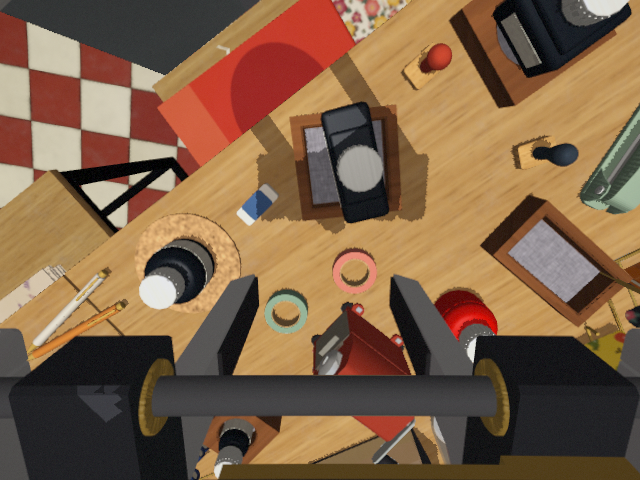

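```bash
python3 - <<'E'
from h import *
i=cv2.imread("pics/w13.png"); cv2.imwrite("pics/c14.png",cv2.convertScaleAbs(cv2.resize(i[90:235,280:410],None,fx=4,fy=4,interpolation=cv2.INTER_CUBIC),alpha=1.6))
cv2.imwrite("pics/c15.png",cv2.convertScaleAbs(cv2.resize(i[180:330,470:640],None,fx=4,fy=4,interpolation=cv2.INTER_CUBIC),alpha=1.4))
E
```

```text
(no output)
```

View pics/c14.png

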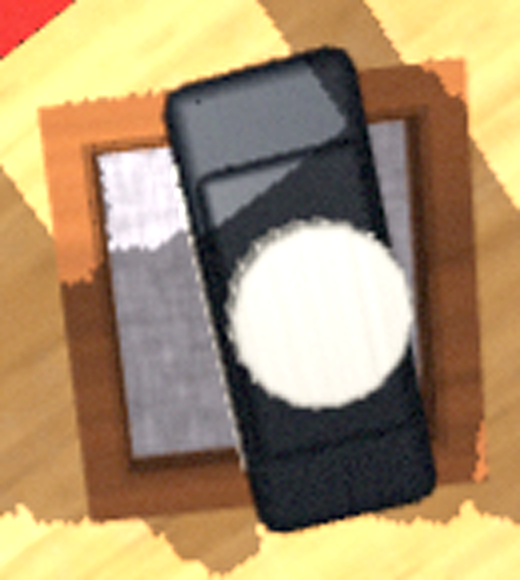

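View pics/c15.png

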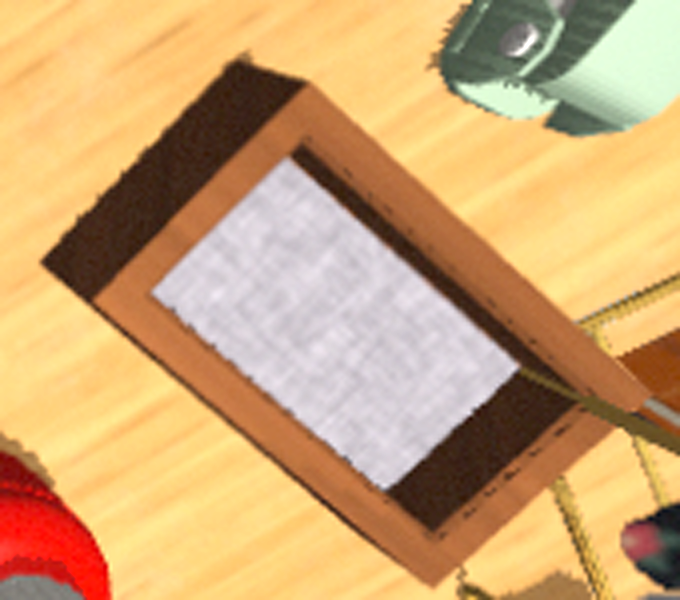

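```bash
python3 - <<'E'
from h import *
f=lambda x,y:(280+x/4,90+y/4)
print("sq block");sq("w13",[f(40,108),f(465,62),f(483,480),f(92,520)],.034)
for e in ([f(172,135),f(250,495)],[f(360,75),f(433,470)]): sq("w13",e,.085)
print("cap",onplane("w13",*f(320,315),.114))
sq("w13",[f(165,85),f(350,50),f(437,490),f(265,528)],.08)
f=lambda x,y:(470+x/4,180+y/4)
print("obl");sq("w13",[f(305,82),f(95,298),f(438,585),f(648,395)],.034)
go(0.462,0.111,0.16,0.934)
print("tri cap",tri(("w13",360,168.75),("sceneA",246,231)))
E
```

```text
sq block
[[0.3986, 0.0863], [0.4473, 0.1704], [0.5309, 0.1217], [0.4828, 0.0383]] mean [0.4649 0.1042]
  len 0.0972 ang 59.9
  len 0.0968 ang 59.8
  len 0.0964 ang 60.0
  len 0.0969 ang 60.3
[[0.4222, 0.1064], [0.4904, 0.0773]] mean [0.4563 0.0919]
  len 0.0741 ang 66.9
  len 0.0741 ang 66.9
[[0.4347, 0.1426], [0.5085, 0.1114]] mean [0.4716 0.127 ]
  len 0.0801 ang 67.1
  len 0.0801 ang 67.1
cap [0.46447187 0.10944293 0.114     ]
[[0.4136, 0.1109], [0.4298, 0.1443], [0.5139, 0.1099], [0.4992, 0.0754]] mean [0.4641 0.1101]
  len 0.0371 ang 64.2
  len 0.0909 ang 67.8
  len 0.0376 ang 66.9
  len 0.0926 ang 67.5
obl
[[0.6056, 0.2405], [0.6245, 0.1729], [0.7479, 0.2069], [0.7293, 0.2734]] mean [0.6768 0.2234]
  len 0.0701 ang 15.6
  len 0.1280 ang 15.4
  len 0.0690 ang 15.6
  len 0.1280 ang 14.9
to [0.462, 0.111, 0.16, 0.934] full [27.6, 52.4, 59.0, 0.2, 0.5, 0.1] rows>=1.3
tri cap [0.46634146 0.10983753 0.09998913]
```

```bash
python3 -m creep '[[12,30,25,0,0,0,70],[28,60,58,0,0,0,70],[28,78,58,0,0,0,70],[28,78,58,0,0,0,70]]'; python3 - <<'E'
from h import *
st(); shot("wrist","w14"); st(); go(0.4645,0.1095,0.092,0.934)
E
```

```text
time: 19.48
tool_pos: [0.4634, 0.1081, 0.1316]
ee_rot: [-1.57, 0.002, 0.938]
wrist_force: [-0.7, -0.3, 0.3]
width: 0.0681
19.48 [0.4634, 0.1081, 0.1316] [-1.57, 0.002, 0.938] 0.0681 [-0.7, -0.3, 0.3]
19.52 [0.4643, 0.1081, 0.1329] [-1.571, 0.0, 0.937] 0.0679 [0.1, -0.7, 0.2]
to [0.4645, 0.1095, 0.092, 0.934] full [1.3, 40.9, 0.7, 0.0, 0.2, -0.0] rows>=0.7
```

View pics/w14.png

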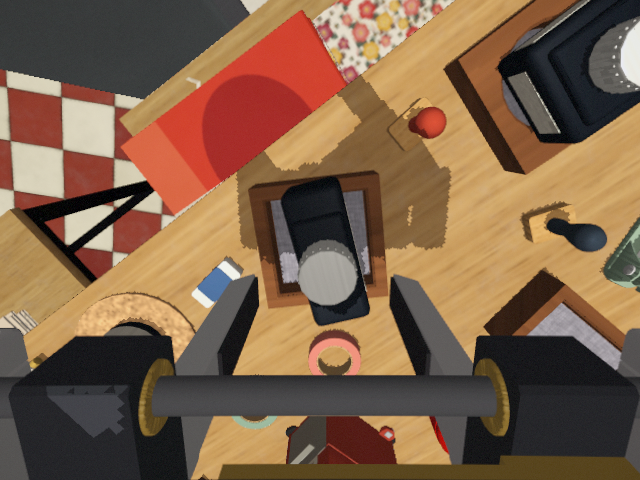

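```bash
python3 -m creep '[[1,20,1,0,0,0,85],[1,36,1,0,0,0,95],[1,41,1,0,0,0,105],[1,41,1,0,0,0,105],[1,41,1,0,0,0,110]]'; python3 -c "
from h import *
st();go(0.4645,0.1095,0.092,0.934)"
```

```text
time: 20.15
tool_pos: [0.4638, 0.1108, 0.0925]
ee_rot: [-1.572, -0.001, 0.939]
wrist_force: [-0.1, 0.2, -0.3]
width: 0.0538
20.15 [0.4638, 0.1108, 0.0925] [-1.572, -0.001, 0.939] 0.0538 [-0.1, 0.2, -0.3]
to [0.4645, 0.1095, 0.092, 0.934] full [-0.6, 0.5, -1.4, 0.1, 0.3, 0.1] rows>=0.0
```

```bash
python3 -m creep '[[0,0,-1,0,0,0,180],[0,0,-1,0,0,0,255],[0,0,-1,0,0,0,255],[0,0,-1,0,0,0,255],[0,0,-1,0,0,0,255]]'; python3 -m creep '[[0,-6,0,0,0,0,255],[0,-20,0,0,0,0,255],[0,-40,0,0,0,0,255],[0,-60,0,0,0,0,255],[0,-60,0,0,0,0,255]]'; python3 -c "
from h import *
st();shot('wrist','w15');go(0.6767,0.2236,0.16,0.938+np.radians(37.7))"
```

```text
time: 20.78
tool_pos: [0.4642, 0.1103, 0.092]
ee_rot: [-1.571, -0.0, 0.939]
wrist_force: [-0.5, -1.5, 1.6]
width: 0.0339
time: 21.4
tool_pos: [0.4654, 0.1105, 0.1542]
ee_rot: [-1.574, -0.004, 0.939]
wrist_force: [0.4, -0.2, -1.6]
width: 0.0334
21.4 [0.4654, 0.1105, 0.1542] [-1.574, -0.004, 0.939] 0.0334 [0.4, -0.2, -1.6]
to [0.6767, 0.2236, 0.16, 1.596] full [216.7, -6.8, -104.3, 0.1, -37.7, 0.1] rows>=3.8
```

View pics/w15.png

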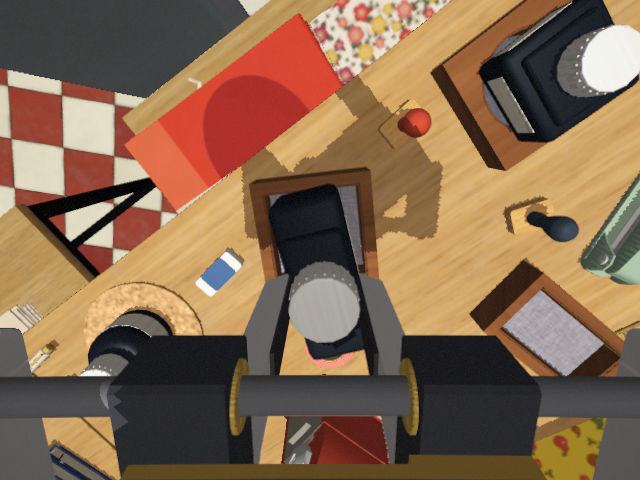

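```bash
python3 -m creep '[[15,-10,-7,0,-4,0,255],[50,-22,-25,0,-12,0,255],[90,-22,-43,0,-20,0,255],[130,-22,-62,0,-28,0,255],[170,-22,-82,0,-35,0,255]]'; python3 -c "
from h import *
st();go(0.6767,0.2236,0.16,0.938+np.radians(37.7))"
```

```text
time: 22.08
tool_pos: [0.6311, 0.1995, 0.172]
ee_rot: [-1.568, 0.001, 1.554]
wrist_force: [-0.0, 0.2, -1.2]
width: 0.0336
22.07 [0.6311, 0.1995, 0.172] [-1.568, 0.001, 1.554] 0.0336 [-0.0, 0.2, -1.2]
to [0.6767, 0.2236, 0.16, 1.596] full [24.8, 11.9, -45.2, -0.1, -2.4, -0.0] rows>=0.8
```

```bash
python3 -m creep '[[10,5,-18,0,-1,0,255],[20,12,-36,0,-2.4,0,255],[23,30,-42,0,-2.4,0,255],[23,42,-43,0,-2.4,0,255],[23,42,-43,0,-2.4,0,255]]'; python3 -c "
from h import *
st();shot('wrist','w16');st();go(0.6767,0.2236,0.095,0.938+np.radians(37.7))"
```

```text
time: 22.7
tool_pos: [0.6723, 0.2204, 0.1289]
ee_rot: [-1.566, 0.001, 1.591]
wrist_force: [0.2, 0.2, -1.3]
width: 0.0336
22.7 [0.6723, 0.2204, 0.1289] [-1.566, 0.001, 1.591] 0.0336 [0.2, 0.2, -1.3]
22.75 [0.673, 0.2205, 0.1306] [-1.568, 0.001, 1.591] 0.0334 [0.7, 0.5, -1.7]
to [0.6767, 0.2236, 0.095, 1.596] full [3.0, 35.6, -3.8, -0.1, -0.3, -0.0] rows>=0.6
```

View pics/w16.png

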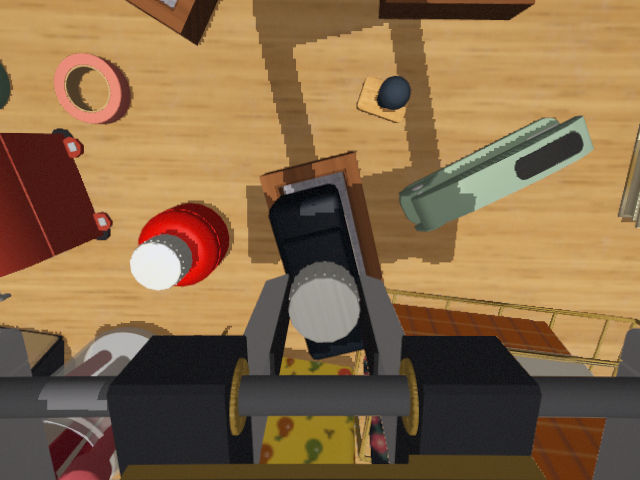

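```bash
python3 -m creep '[[2,10,-2,0,0,0,255],[3,24,-4,0,0,0,255],[3,32,-4,0,0,0,255],[3,32,-4,0,0,0,255]]'; python3 -c "
from h import *
st();shot('wrist','w17');st();go(0.6767,0.2236,0.068,0.938+np.radians(37.7))
i=cv2.imread('pics/w17.png'); cv2.imwrite('pics/c16.png',cv2.convertScaleAbs(cv2.resize(i[140:340,230:410],None,fx=3,fy=3,interpolation=cv2.INTER_CUBIC),alpha=1.6))"
```

```text
time: 23.25
tool_pos: [0.6771, 0.2239, 0.0979]
ee_rot: [-1.568, 0.001, 1.592]
wrist_force: [-0.1, 0.1, -1.8]
width: 0.0331
23.25 [0.6771, 0.2239, 0.0979] [-1.568, 0.001, 1.592] 0.0331 [-0.1, 0.1, -1.8]
23.3 [0.6776, 0.224, 0.0989] [-1.57, 0.0, 1.591] 0.0332 [0.4, -0.6, -1.4]
to [0.6767, 0.2236, 0.068, 1.596] full [-0.4, 30.9, 0.9, -0.1, -0.3, -0.0] rows>=0.5
```

View pics/c16.png

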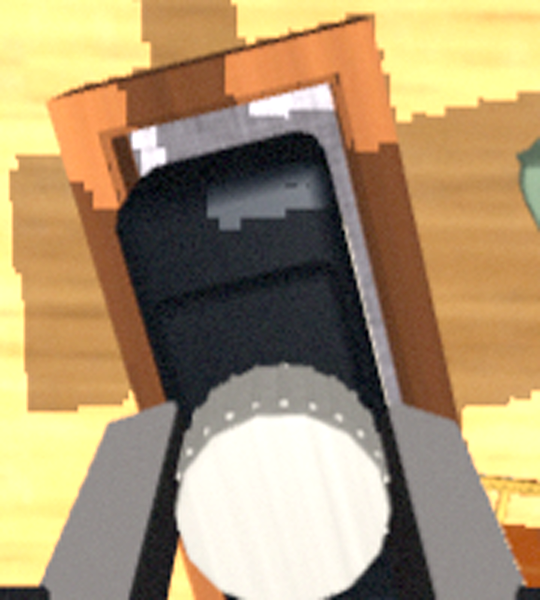

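```bash
cat >> h.py <<'E'
def overlay(name,out,rects,crop,s=3):
    "rects: (cx,cy,z,yawdeg,L,W,color)"
    i=cv2.imread(f"pics/{name}.png"); x,y,w,h=crop
    im=cv2.convertScaleAbs(cv2.resize(i[y:y+h,x:x+w],None,fx=s,fy=s,interpolation=cv2.INTER_CUBIC),alpha=1.5)
    for cx,cy,z,a,L,W,col in rects:
        a=np.radians(a); 
        if W: q=[(L/2,W/2),(-L/2,W/2),(-L/2,-W/2),(L/2,-W/2)]
        else: q=[(L/2*np.cos(t),L/2*np.sin(t)) for t in np.linspace(0,6.28,40)]
        p=[(pix(name,[cx+u*np.cos(a)-v*np.sin(a),cy+u*np.sin(a)+v*np.cos(a),z])-[x,y])*s for u,v in q]
        cv2.polylines(im,[np.int32(p)],True,col,1)
    cv2.imwrite(f"pics/{out}.png",im)
E
python3 -c "
from h import *
b=(0.6767,0.2236)
t=(0.6773,0.224)
overlay('w17','o1',[(*b,.034,15.2,.128,.072,(0,255,0)),(*b,.034,15.2,.110,.054,(0,255,255)),(*b,.010,15.2,.106,.050,(255,255,0)),(*t,.041+.045,15.2,.096,.040,(0,0,255)),(*t,.041+.08,0,.034,0,(255,0,255))],(230,140,180,200))"
```

```text
(no output)
```

View pics/o1.png

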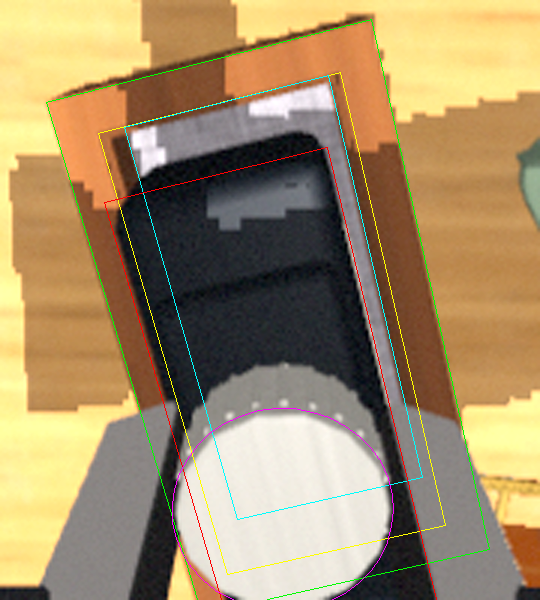

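```bash
python3 -m creep '[[0,6,1,0,0,0,255],[0,12,1,0,0,0,255],[0,18,1,0,0,0,255],[0,23,1,0,0,0,255],[0,27,1,0,0,0,255]]';python3 -m creep '[[0,0,0,0,0,0,255],[0,2,0,0,0,0,255],[0,2,0,0,0,0,255]]'
```

```text
time: 23.92
tool_pos: [0.6769, 0.2241, 0.0722]
ee_rot: [-1.57, 0.0, 1.592]
wrist_force: [-0.3, 0.2, -1.9]
width: 0.0335
time: 24.3
tool_pos: [0.677, 0.2241, 0.0708]
ee_rot: [-1.571, -0.0, 1.592]
wrist_force: [0.1, -0.1, -2.1]
width: 0.0333
```

```bash
python3 -m creep '[[0,1,0,0,0,0,255],[0,2,0,0,0,0,255],[0,2,0,0,0,0,255]]';python3 -m creep '[[0,0.5,0,0,0,0,255],[0,1,0,0,0,0,255],[0,1,0,0,0,0,255]]'
```

```text
time: 24.68
tool_pos: [0.6769, 0.2241, 0.0686]
ee_rot: [-1.571, -0.0, 1.591]
wrist_force: [-1.0, -0.6, -1.9]
width: 0.0333
time: 25.05
tool_pos: [0.6771, 0.2241, 0.0682]
ee_rot: [-1.571, -0.0, 1.592]
wrist_force: [-0.3, 0.1, -0.1]
width: 0.033
```

```bash
python3 -m creep '[[0,0,0,0,0,0,130],[0,0,0,0,0,0,90],[0,0,0,0,0,0,80],[0,-15,0,0,0,0,70],[0,-70,0,0,0,0,70]]'; python3 - <<'E'
from h import *
st(); go(0.49,0.306,0.21,1.571)
E
```

```text
time: 25.68
tool_pos: [0.6746, 0.2235, 0.134]
ee_rot: [-1.562, 0.002, 1.592]
wrist_force: [1.3, -0.0, 0.4]
width: 0.0683
25.68 [0.6746, 0.2235, 0.134] [-1.562, 0.002, 1.592] 0.0683 [1.3, -0.0, 0.4]
to [0.49, 0.306, 0.21, 1.571] full [86.1, -74.5, 183.5, -0.5, 1.2, -0.1] rows>=3.5
```

```bash
python3 -m creep '[[15,-55,35,0,1,0,70],[40,-75,85,0,1,0,70],[65,-75,140,0,1,0,70],[86,-75,183,0,1,0,70],[86,-75,183,0,1,0,70]]'; python3 - <<'E'
from h import *
st(); shot("wrist","w18");go(0.464,0.306,0.13,1.571)
overlay("w18","o2",[(0.4623,0.3053,.034,0,.096,.096,(0,255,0)),(0.464,0.306,.034+.045,0,.066,.066,(0,0,255)),(0.464,0.306,.111,0,.034,0,(255,0,255))],(230,100,200,200))
E
```

```text
time: 26.3
tool_pos: [0.4901, 0.3079, 0.2153]
ee_rot: [-1.574, -0.002, 1.578]
wrist_force: [0.7, -0.3, 0.1]
width: 0.0683
26.3 [0.4901, 0.3079, 0.2153] [-1.574, -0.002, 1.578] 0.0683 [0.7, -0.3, 0.1]
to [0.464, 0.306, 0.13, 1.571] full [-1.0, 84.6, 28.0, 0.2, 0.3, 0.1] rows>=1.4
```

View pics/o2.png

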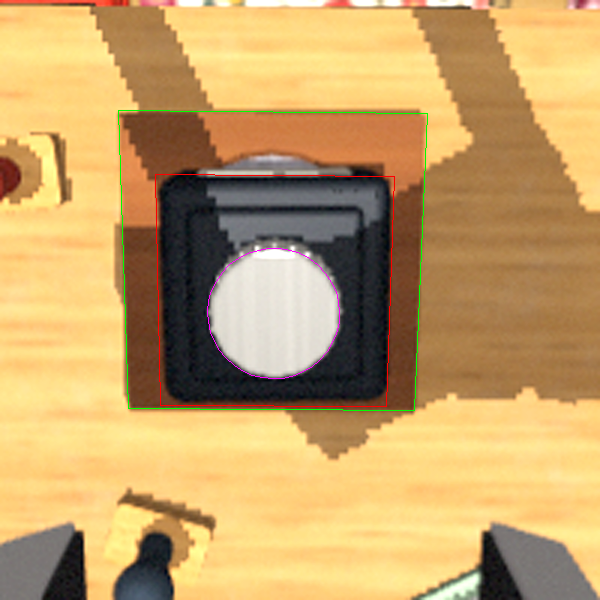

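View pics/w18.png

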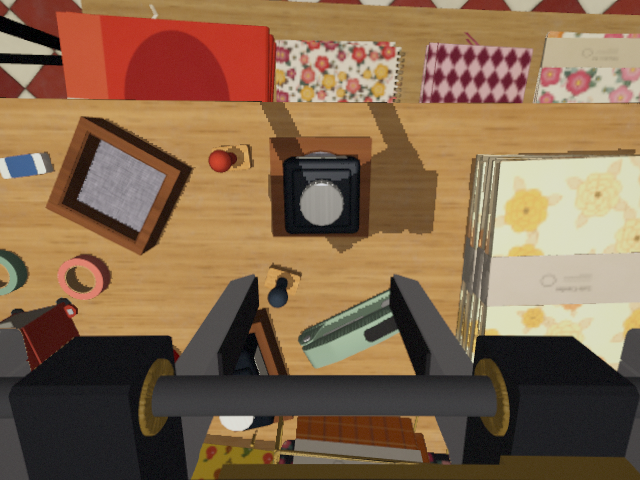

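```bash
python3 -m creep '[[-1,30,14,0,0,0,70],[-1,70,28,0,0,0,70],[-1,95,28,0,0,0,75],[-1,100,28,0,0,0,75],[-1,100,28,0,0,0,75]]'; python3 - <<'E'
from h import *
st();shot("wrist","w19");st();go(0.464,0.306,0.091,1.571)
E
```

```text
time: 26.98
tool_pos: [0.4656, 0.3049, 0.1134]
ee_rot: [-1.572, -0.0, 1.573]
wrist_force: [-0.0, -0.6, -0.2]
width: 0.066
26.98 [0.4656, 0.3049, 0.1134] [-1.572, -0.0, 1.573] 0.066 [-0.0, -0.6, -0.2]
27.02 [0.4658, 0.3053, 0.1142] [-1.573, -0.001, 1.573] 0.0666 [0.1, 0.0, -0.0]
to [0.464, 0.306, 0.091, 1.571] full [0.7, 23.2, 1.9, 0.1, 0.1, 0.1] rows>=0.4
```

View pics/w19.png

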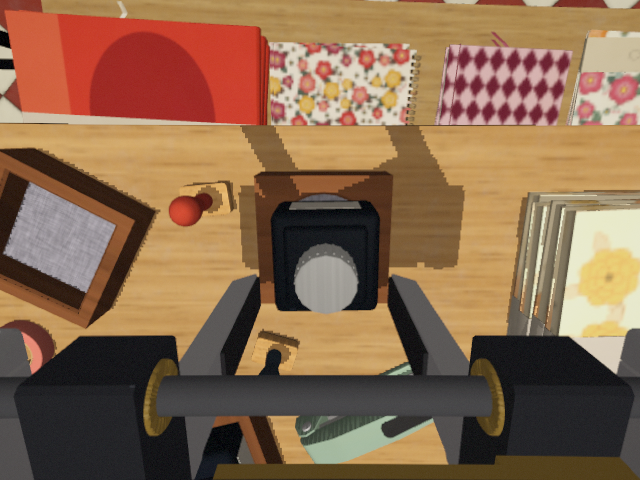

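```bash
python3 -m creep '[[1,10,2,0,0,0,90],[1,20,2,0,0,0,100],[1,23,2,0,0,0,110],[1,23,2,0,0,0,110]]'; python3 -c "
from h import *
go(0.464,0.306,0.091,1.571)"; python3 -m creep '[[0,0,0,0,0,0,180],[0,0,0,0,0,0,255],[0,0,0,0,0,0,255],[0,0,0,0,0,0,255],[0,0,0,0,0,0,255]]'
```

```text
time: 27.52
tool_pos: [0.4619, 0.3061, 0.0892]
ee_rot: [-1.57, 0.0, 1.574]
wrist_force: [-0.5, 0.1, 0.1]
width: 0.0534
to [0.464, 0.306, 0.091, 1.571] full [-0.1, -1.8, -2.0, -0.0, 0.2, -0.0] rows>=0.0
time: 28.15
tool_pos: [0.4625, 0.3063, 0.0901]
ee_rot: [-1.571, -0.0, 1.574]
wrist_force: [-0.3, -2.3, 1.3]
width: 0.0337
```

```bash
python3 -m creep '[[0,-6,0,0,0,0,255],[0,-20,0,0,0,0,255],[0,-40,0,0,0,0,255],[0,-60,0,0,0,0,255],[0,-75,0,0,0,0,255]]'; python3 -c "
from h import *
st();go(0.465,0.1043,0.165,1.574-np.radians(30))"
```

```text
time: 28.78
tool_pos: [0.4626, 0.3064, 0.1665]
ee_rot: [-1.572, -0.001, 1.574]
wrist_force: [-0.8, -0.1, -1.6]
width: 0.0332
28.77 [0.4626, 0.3064, 0.1665] [-1.572, -0.001, 1.574] 0.0332 [-0.8, -0.1, -1.6]
to [0.465, 0.1043, 0.165, 1.0504] full [-202.1, 1.3, -1.8, 0.1, 30.0, 0.1] rows>=3.2
```

```bash
python3 -m creep '[[-20,0,0,0,4,0,255],[-60,0,-1,0,11,0,255],[-105,0,-1,0,18,0,255],[-150,0,-2,0,25,0,255],[-185,0,-2,0,30,0,255]]'; python3 -m creep '[[-7,0,4,0,0,0,255],[-12,20,8,0,0,0,255],[-12,30,8,0,0,0,255],[-12,30,8,0,0,0,255]]'; python3 -c "
from h import *
st();shot('wrist','w20');st();go(0.465,0.1043,0.1,1.574-np.radians(30))"
```

```text
time: 29.4
tool_pos: [0.4637, 0.1183, 0.1636]
ee_rot: [-1.57, 0.002, 1.043]
wrist_force: [0.0, 0.7, -2.4]
width: 0.0334
time: 29.9
tool_pos: [0.4509, 0.115, 0.1334]
ee_rot: [-1.569, 0.001, 1.051]
wrist_force: [-0.6, 0.2, -2.4]
width: 0.0333
29.9 [0.4509, 0.115, 0.1334] [-1.569, 0.001, 1.051] 0.0333 [-0.6, 0.2, -2.4]
29.95 [0.4517, 0.1151, 0.1343] [-1.57, 0.0, 1.051] 0.0333 [-0.7, 0.6, -2.7]
to [0.465, 0.1043, 0.1, 1.0504] full [-2.7, 34.3, -17.0, -0.0, 0.0, -0.0] rows>=0.6
```

View pics/w20.png

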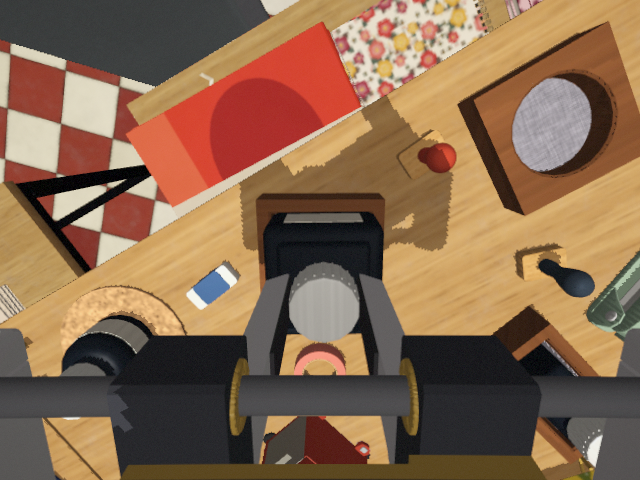

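```bash
python3 -m creep '[[-2,8,-10,0,0,0,255],[-3,22,-17,0,0,0,255],[-3,34,-17,0,0,0,255],[-3,34,-17,0,0,0,255]]'; python3 -c "
from h import *
st();shot('wrist','w21');st();go(0.465,0.1043,0.066,1.574-np.radians(30))
t=robot.get_obs()['tool_pos'][:2];b=(0.465,0.1043)
overlay('w21','o3',[(*b,.034,60.1,.098,.098,(0,255,0)),(*b,.034,60.1,.08,.08,(0,255,255)),(*t,.044+.045,60,.066,.066,(0,0,255)),(*t,.044+.077,0,.034,0,(255,0,255))],(230,140,190,200))"
```

```text
time: 30.45
tool_pos: [0.4639, 0.1035, 0.0986]
ee_rot: [-1.567, 0.002, 1.05]
wrist_force: [-0.0, 0.3, -1.8]
width: 0.0335
30.45 [0.4639, 0.1035, 0.0986] [-1.567, 0.002, 1.05] 0.0335 [-0.0, 0.3, -1.8]
30.5 [0.4645, 0.1037, 0.0997] [-1.569, 0.001, 1.05] 0.033 [0.1, 0.8, -2.4]
to [0.465, 0.1043, 0.066, 1.0504] full [0.8, 33.7, -0.2, -0.1, -0.0, -0.1] rows>=0.5
```

View pics/o3.png

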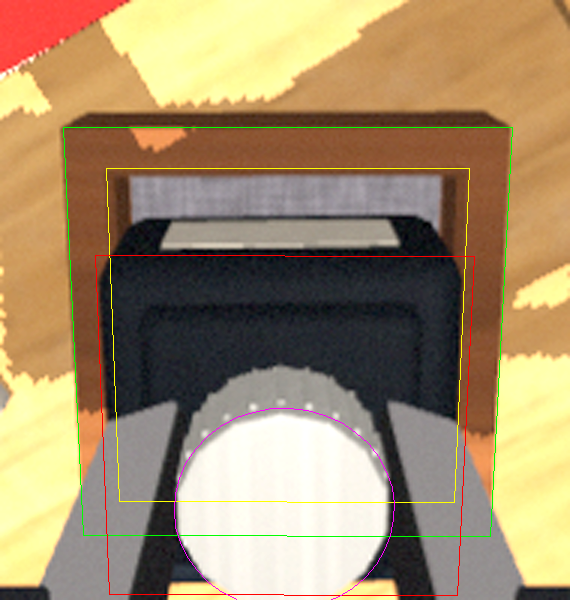

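```bash
python3 -m creep '[[1,7,0,0,0,0,255],[1,14,0,0,0,0,255],[1,21,0,0,0,0,255],[1,27,0,0,0,0,255],[1,30,0,0,0,0,255]]';python3 -m creep '[[0,0,0,0,0,0,255],[0,2,0,0,0,0,255],[0,2,0,0,0,0,255]]'
```

```text
time: 31.12
tool_pos: [0.4654, 0.1046, 0.0701]
ee_rot: [-1.57, 0.0, 1.05]
wrist_force: [0.2, 0.2, -2.4]
width: 0.0334
time: 31.5
tool_pos: [0.4657, 0.1046, 0.0688]
ee_rot: [-1.571, -0.0, 1.05]
wrist_force: [0.1, 0.0, -2.2]
width: 0.0334
```

```bash
python3 -m creep '[[0,1,0,0,0,0,255],[0,2,0,0,0,0,255],[0,2,0,0,0,0,255]]';python3 -m creep '[[0,0.5,0,0,0,0,255],[0,1,0,0,0,0,255],[0,1,0,0,0,0,255]]'
```

```text
time: 31.88
tool_pos: [0.4656, 0.1046, 0.0666]
ee_rot: [-1.571, 0.0, 1.05]
wrist_force: [-0.1, 0.2, -1.7]
width: 0.0333
time: 32.25
tool_pos: [0.4658, 0.1046, 0.0661]
ee_rot: [-1.571, -0.0, 1.05]
wrist_force: [-1.5, -0.8, 1.0]
width: 0.0335
```

On the floor. Release, rise, and go over to the round bottle on the mat.

```bash
python3 -m creep '[[0,0,0,0,0,0,130],[0,0,0,0,0,0,90],[0,0,0,0,0,0,80],[0,-15,0,0,0,0,70],[0,-70,0,0,0,0,70]]'; python3 - <<'E'
from h import *
st(); go(0.452,-0.0995,0.14,1.571)
E
```

```text
time: 32.88
tool_pos: [0.4633, 0.1043, 0.1338]
ee_rot: [-1.565, 0.004, 1.05]
wrist_force: [0.6, 0.8, -0.3]
width: 0.0681
32.88 [0.4633, 0.1043, 0.1338] [-1.565, 0.004, 1.05] 0.0681 [0.6, 0.8, -0.3]
to [0.452, -0.0995, 0.14, 1.571] full [-182.5, -6.0, -91.5, -0.4, -29.8, -0.2] rows>=3.3
```

```bash
python3 -m creep '[[-25,-20,-13,0,-5,0,70],[-75,-20,-38,0,-13,0,70],[-125,-20,-63,0,-21,0,70],[-170,-20,-85,0,-28,0,70],[-182,-10,-91,0,-30,0,70]]'; python3 -m creep '[[0,0,0,0,0,0,70],[0,0,0,0,0,0,70]]'; python3 - <<'E'
from h import *
st();shot("wrist","w22"); go(0.452,-0.0995,0.062,1.571)
b=(0.452,-0.0995)
overlay('w22','o4',[(*b,.004,0,.116,0,(0,255,0)),(*b,.082,0,.034,0,(255,0,255))],(220,120,200,200))
E
```

```text
time: 33.5
tool_pos: [0.4548, -0.1016, 0.1478]
ee_rot: [-1.574, 0.002, 1.572]
wrist_force: [-0.2, 0.8, -0.7]
width: 0.0686
time: 33.75
tool_pos: [0.4545, -0.098, 0.1465]
ee_rot: [-1.572, -0.0, 1.574]
wrist_force: [0.3, -0.2, -0.1]
width: 0.0682
33.75 [0.4545, -0.098, 0.1465] [-1.572, -0.0, 1.574] 0.0682 [0.3, -0.2, -0.1]
to [0.452, -0.0995, 0.062, 1.571] full [-1.7, 84.5, 2.7, 0.1, 0.2, 0.0] rows>=1.4
```

View pics/o4.png

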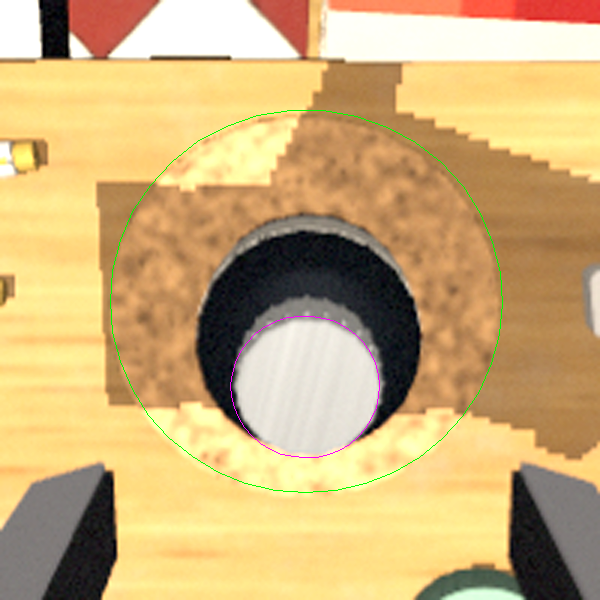

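Round bottle stands where expected on the mat. Descend in two stages and grip.

```bash
python3 -m creep '[[-1,30,2,0,0,0,80],[-1,60,2,0,0,0,90],[-1,78,2,0,0,0,100],[-1,84,2,0,0,0,110],[-1,84,2,0,0,0,110]]'; python3 -c "
from h import *
go(0.452,-0.0995,0.062,1.571)"
```

```text
time: 34.42
tool_pos: [0.4525, -0.099, 0.0621]
ee_rot: [-1.571, -0.0, 1.575]
wrist_force: [0.1, -0.1, 0.9]
width: 0.0534
to [0.452, -0.0995, 0.062, 1.571] full [-0.5, 0.1, 0.5, 0.0, 0.2, 0.0] rows>=0.0
```

```bash
python3 -m creep '[[-1,0,0,0,0,0,180],[-1,0,0,0,0,0,255],[-1,0,0,0,0,0,255],[-1,0,0,0,0,0,255],[-1,0,0,0,0,0,255]]'; python3 -m creep '[[0,-6,0,0,0,0,255],[0,-20,0,0,0,0,255],[0,-50,0,0,0,0,255],[0,-90,0,0,0,0,255],[0,-125,0,0,0,0,255]]'; python3 -c "
from h import *
st();go(0.4623,0.3053,0.185,1.571)"
```

```text
time: 35.05
tool_pos: [0.4528, -0.1004, 0.0625]
ee_rot: [-1.572, -0.0, 1.574]
wrist_force: [-0.5, 1.9, 6.0]
width: 0.0333
time: 35.67
tool_pos: [0.452, -0.1008, 0.1883]
ee_rot: [-1.571, 0.001, 1.574]
wrist_force: [-0.7, 0.1, -2.7]
width: 0.0335
35.67 [0.452, -0.1008, 0.1883] [-1.571, 0.001, 1.574] 0.0335 [-0.7, 0.1, -2.7]
to [0.4623, 0.3053, 0.185, 1.571] full [406.1, 3.1, -11.5, 0.0, 0.2, -0.0] rows>=6.5
```

```bash
python3 -m creep '[[20,0,0,0,0,0,255],[65,0,-2,0,0,0,255],[115,0,-3,0,0,0,255],[165,0,-5,0,0,0,255],[215,0,-6,0,0,0,255]]'; python3 -m creep '[[50,0,-1,0,0,0,255],[100,0,-3,0,0,0,255],[145,0,-4,0,0,0,255],[178,5,-5,0,0,0,255],[190,20,-5,0,0,0,255]]'; python3 -m creep '[[0,15,0,0,0,0,255],[0,35,0,0,0,0,255],[0,45,0,0,0,0,255],[0,45,0,0,0,0,255]]'; python3 -c "
from h import *
st();go(0.4623,0.3053,0.1,1.571);shot('wrist','w23')"
```

```text
time: 36.3
tool_pos: [0.4573, 0.1157, 0.1871]
ee_rot: [-1.571, 0.001, 1.574]
wrist_force: [1.3, 0.4, -2.7]
width: 0.0335
time: 36.92
tool_pos: [0.4622, 0.306, 0.1671]
ee_rot: [-1.572, -0.0, 1.576]
wrist_force: [-0.3, -0.2, -2.9]
width: 0.0334
time: 37.42
tool_pos: [0.4613, 0.303, 0.1204]
ee_rot: [-1.569, 0.002, 1.573]
wrist_force: [0.6, 0.3, -2.5]
width: 0.0333
37.42 [0.4613, 0.303, 0.1204] [-1.569, 0.002, 1.573] 0.0333 [0.6, 0.3, -2.5]
to [0.4623, 0.3053, 0.1, 1.571] full [2.3, 20.4, -1.0, -0.1, 0.1, -0.1] rows>=0.3
```

View pics/w23.png

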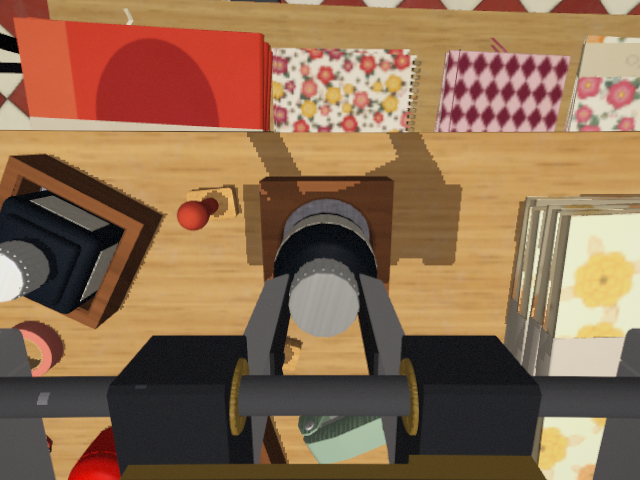

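```bash
python3 -m creep '[[1,8,0,0,0,0,255],[2,18,-1,0,0,0,255],[2,20,-1,0,0,0,255],[2,20,-1,0,0,0,255]]'; python3 -c "
from h import *
st();shot('wrist','w24');st();go(0.4623,0.3053,0.068,1.571)
t=robot.get_obs()['tool_pos'][:2];b=(0.4623,0.3053)
overlay('w24','o5',[(*b,.034,0,.096,.096,(0,255,0)),(*b,.034,0,.074,0,(0,255,255)),(*b,.01,0,.07,0,(255,255,0)),(*t,.042,0,.060,0,(0,0,255)),(*t,.042+.078,0,.034,0,(255,0,255))],(230,140,190,200))"
```

```text
time: 37.98
tool_pos: [0.4627, 0.3064, 0.1013]
ee_rot: [-1.57, 0.0, 1.574]
wrist_force: [-0.5, 0.6, -1.6]
width: 0.0334
37.98 [0.4627, 0.3064, 0.1013] [-1.57, 0.0, 1.574] 0.0334 [-0.5, 0.6, -1.6]
38.02 [0.4629, 0.3065, 0.1017] [-1.571, 0.0, 1.574] 0.0335 [-0.4, 0.8, -1.7]
to [0.4623, 0.3053, 0.068, 1.571] full [-1.2, 33.7, 0.6, -0.0, 0.2, -0.0] rows>=0.5
```

View pics/o5.png

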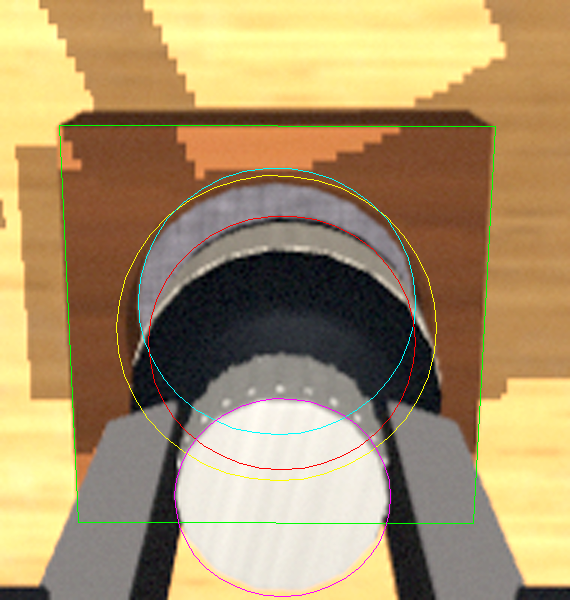

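```bash
python3 -m creep '[[-1,7,0,0,0,0,255],[-1,14,0,0,0,0,255],[-1,21,0,0,0,0,255],[-1,27,0,0,0,0,255],[-1,30,0,0,0,0,255]]';python3 -m creep '[[0,0,0,0,0,0,255],[0,2,0,0,0,0,255],[0,2,0,0,0,0,255]]'
```

```text
time: 38.65
tool_pos: [0.4626, 0.3053, 0.071]
ee_rot: [-1.57, 0.0, 1.574]
wrist_force: [0.1, -0.1, -2.2]
width: 0.0333
time: 39.02
tool_pos: [0.4629, 0.3055, 0.0698]
ee_rot: [-1.571, -0.0, 1.574]
wrist_force: [-0.7, -0.5, -2.3]
width: 0.0334
```

```bash
python3 -m creep '[[0,1,0,0,0,0,255],[0,2,0,0,0,0,255],[0,2,0,0,0,0,255]]';python3 -m creep '[[0,0.5,0,0,0,0,255],[0,1,0,0,0,0,255],[0,1,0,0,0,0,255]]'
```

```text
time: 39.4
tool_pos: [0.4632, 0.3056, 0.0686]
ee_rot: [-1.572, -0.001, 1.574]
wrist_force: [-1.2, -0.5, 1.1]
width: 0.0335
time: 39.78
tool_pos: [0.4634, 0.3057, 0.0685]
ee_rot: [-1.573, -0.001, 1.574]
wrist_force: [-2.1, -1.3, 5.5]
width: 0.0337
```

```bash
python3 -m creep '[[0,-0.5,0,0,0,0,255],[0,-0.5,0,0,0,0,130],[0,-0.5,0,0,0,0,90],[0,-0.5,0,0,0,0,80],[0,-15,0,0,0,0,70]]';python3 -m creep '[[0,-50,0,0,0,0,70],[0,-110,0,0,0,0,70],[0,-150,60,0,0,0,70],[40,-150,120,0,0,0,70],[40,-150,120,0,0,0,70]]'; python3 - <<'E'
from h import *
st()
for c in ("scene","top","wrist"): shot(c,c+"F")
for n in ["round","square","oblong","small"]:
    for c in("scene","top","wrist"): nets(c,[n+"_bottle"])
E
```

```text
time: 40.4
tool_pos: [0.4618, 0.3049, 0.0805]
ee_rot: [-1.568, 0.002, 1.574]
wrist_force: [1.6, -0.0, -0.1]
width: 0.0672
time: 41.02
tool_pos: [0.341, 0.3464, 0.2344]
ee_rot: [-1.574, -0.003, 1.577]
wrist_force: [1.0, -0.3, -0.1]
width: 0.0681
41.02 [0.341, 0.3464, 0.2344] [-1.574, -0.003, 1.577] 0.0681 [1.0, -0.3, -0.1]
round_bottle [([0.677, 0.1075, -0.0016], 0.73), ([0.4639, 0.3092, 0.0107], 0.66), ([0.6397, -0.1773, -0.003], 0.64)]
round_bottle [([0.6757, 0.1085, 0.0006], 0.86), ([0.4618, 0.308, 0.0119], 0.62), ([0.6399, -0.1793, 0.0085], 0.39)]
round_bottle [([0.4639, 0.3074, 0.0144], 0.81)]
square_bottle [([0.4669, 0.1029, 0.0143], 0.69), ([0.463, 0.3064, 0.0118], 0.32)]
square_bottle [([0.4664, 0.104, 0.01], 0.59), ([0.464, 0.3067, 0.0014], 0.15)]
square_bottle [([0.4721, 0.1045, 0.0073], 0.76)]
oblong_bottle [([0.6786, 0.2245, 0.0125], 0.77)]
oblong_bottle [([0.6747, 0.2238, 0.0132], 0.91), ([0.4701, 0.1042, 0.0118], 0.6)]
oblong_bottle [([0.6782, 0.2268, 0.0153], 0.71)]
small_bottle [([0.6394, -0.1811, 0.0106], 0.73)]
small_bottle [([0.6427, -0.1766, 0.0122], 0.69)]
small_bottle []
```

View pics/sceneF.png

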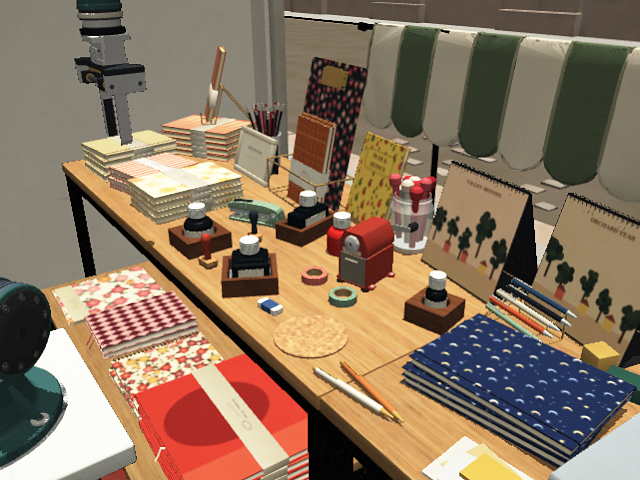

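View pics/wristF.png

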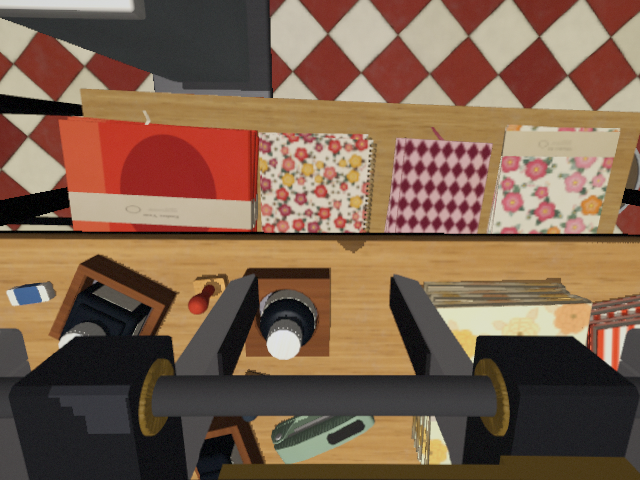

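View pics/topF.png

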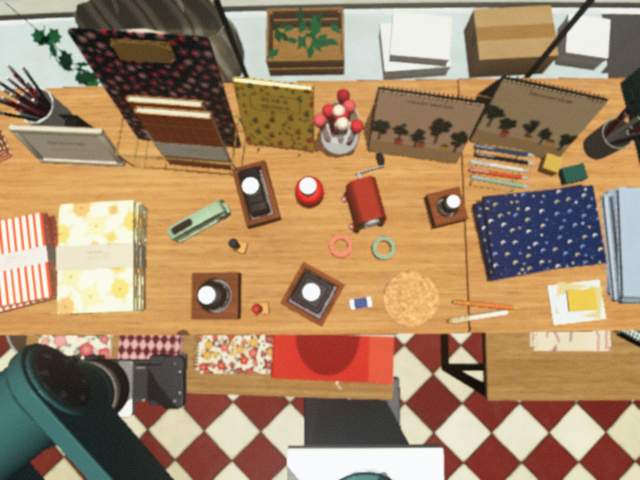

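```bash
python3 -m creep '[[0,0,0,0,0,0,70],[0,0,0,0,0,0,70],[0,0,0,0,0,0,70]]'; python3 -c "
from bench import robot
print(robot.close_job())"
```

```text
time: 42.15
tool_pos: [0.3427, 0.3451, 0.2318]
ee_rot: [-1.571, -0.0, 1.574]
wrist_force: [0.2, 0.0, 0.4]
width: 0.068
the job is handed in; nothing more can be done
None
```

All four bottles are in their own blocks and I handed the job in at about 42 s; no verdict was reported.

**What I did:** I parked the round bottle on the cork mat. Then the small bottle went into the small block, the oblong bottle into the oblong block, and the square bottle into the square block. Last, the round bottle went from the mat into the round block. I turned the oblong bottle by about +38° and the square one by about −30° to match their wells. The red look-alike was not touched.

**Last checks:**
- **Depth:** I lowered each bottle until the wrist force showed it touching the floor. The tool heights put the undersides at about 10 mm.
- **Position:** The tool was within about 1.5 mm of each measured well centre at release. The networks' readings agree with the block centres to about 6 mm or better.
- **Upright and clear:** The final scene and top pictures show all four bottles upright inside their wells, the mat empty and the arm clear.

**Disagreements:**
- Some heights measured from two views were off. The round cap came out 4 mm high, the small cap about 5 mm low, and the oblong cap about 14 mm low. One sighting for the oblong cap was a rough guess, so I relied on contact instead.
- The networks' underside readings ranged from about 7 to 15 mm, within their roughly 4 mm accuracy. A couple of those readings are above the 13.5 mm limit.
- The networks also labelled the red bottle, and at lower confidence the small bottle, as the round one. The pictures rule that out.

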